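# Load a soft-jaw blank into the sprung roller-jaw checking nest

### The job

Load the upper soft-jaw blank from the rack into the checking nest: first lift off the spacer plate that covers it and lay that squarely on top of the pile of spacer plates. The rack gives access to the blank's ends only and the nest to its sides only, so set the blank down flat on the bench and let go, take it again across its sides, and push it straight down between the nest's two sprung roller jaws, keeping hold of it until both rollers have closed over its ends; then let go. Leave the lower blank and spacer in the rack, and do not disturb the pile or the other things on the bench.

Things in the scene. Friction and masses are not known exactly. Their poses are not given: they have to be found in the camera images.
- blank_centre (a point): Centre of the upper aluminium soft-jaw blank, the one to load: bright block 58 mm long (x), 28 wide (y), 24 high (z up), 5 mm x 45 degree chamfers across its end edges, two dark screw holes on top, 110 g. It starts in the rack, lengthwise along the rack's x, between the two spacer plates.
- spacer_centre (a point): Centre of the upper spacer plate, on top of the stack in the rack: dark brown fibre board, 66 mm long (x), 30 wide (y), 6 thick (z up), 25 g. It stands 4 mm past the blank at each end, so it can be pinched by its two ends.
- pile_top_centre (a point): Centre of the upper of two loose spacer plates of the same size (66 x 30 x 6 mm, x along the length) that lie on the bench, one on the other: the pile of spacer plates. Its top face is 3 mm above this point and 12 mm above the bench.
- blank_low_centre (a point): Centre of the lower blank (same size as the other), which lies on the rack's floor under the lower spacer plate and stays there.
- spacer_low_centre (a point): Centre of the lower spacer plate (66 x 30 x 6 mm) in the rack, between the two blanks; it stays there.
- rack: Fixed grey sheet-metal channel rack; origin on the bench under its centre, x along the channel, z up. Base plate 100 x 80 x 8 mm. Two cheeks, 38 mm long in x, inner faces 33 mm apart in y, tops 67 mm above the bench; ends open. Stack, mm above the bench: lower blank 8-32, lower spacer 32-38, upper blank 38-62, upper spacer 62-68. Blanks stick out 10 mm past the cheeks at each end.
- bench_clear (a point): A point on the bench (z = 0), right of the stack of clear boxes (150 mm high) that stands in front of the robot: the middle of a bare patch 100 mm across that always stays free, where a blank can be set down. Any other bare spot of the bench serves as well.
- nest_seat (a point): Middle of the nest's flat steel seat (54 x 24 mm), 30 mm above the bench. A blank that is home lies here, length along x (either way round), its centre 12 mm above this point; y across, z up. Four side guides stand at |x| = 18 to 26 mm, inner faces 31 mm apart, flared tops 18 mm above the seat; for |x| < 18 mm both sides of the blank are free for fingers.
- jaw_far (a joint): Angle (rad, growing outward) of the sprung jaw at the nest's +x end. Empty it rests at 0. A blank pushed down spreads it to about 0.22 while its end passes the jaw's roller; when the blank is home the roller springs back over the upper end chamfer, at about 0.10, and presses it down and inward. Pushing a blank in takes about 12 N in all.
- nest: The checking nest: fixed dark base plate 160 x 70 x 8 mm, origin on the bench under its centre, axes as the seat. At each end a jaw hinges 16 mm above the bench and carries a free-turning steel roller (16 mm diameter, 15 mm wide) whose axle is 56 mm above the bench and, empty, 28 mm from the middle; the jaws reach 70 mm above the bench.
- jaw_near (a joint): The same for the mirror-image jaw at the nest's -x end: 0 empty, about 0.22 spread, about 0.10 closed on a blank that is home.
- gear: A dark steel gear, 60 mm in diameter, 21 mm high, a bystander.
- bearing: A steel ball bearing, 52 mm in diameter, 15 mm high, a bystander.
- tape_measure: A yellow tape measure, 77 x 37 x 60 mm high, a bystander.
- blank: The upper blank itself: origin at the centre of its underside, 12 mm below point blank_centre, same axes.
- spacer: The upper spacer plate itself: origin at the centre of its underside, 3 mm below point spacer_centre, same axes.

How it is judged:
By the outcome, as a careful person would: the job done as asked, in the order asked, and still so for the second after the job is handed in, with the robot touching nothing.
It also fails if it takes over 70 s, if anything falls off the work surface, if the arm or the gripper's body presses on something with over 40 N, if the wrist force passes 120 N, or if a joint passes its speed limit or range.

### The arm

A 7-joint arm with a two-finger parallel gripper is mounted at the origin on a cart in front of the work surface, level with it; the furniture and walls round the work are solid. World frame = base frame: x ahead of the robot, y to its left, z up, the work surface at z = 0. Lengths are in m, angles in rad, forces in N, time in s.
With the tool pointing down it reaches from about 0.4 to 0.85 m from the base axis. Payload 10.4 kg.
Tool frame: the origin (TCP) lies midway between the tips of the shut fingers; the grasp point (between the pads) lies 19 mm behind it (manip.tcp_to_grasp is the distance from the TCP to the grasp point, in m); x points along the fingers, y is the direction in which the jaws open and shut, and the axes are right-handed (so a half turn about x gives the same grasp; the last joint's range is limited). The gripper opens to 85 mm and grips with 20 to 120 N. Pads are 22 mm wide; open, the fingers measure 114 mm over their backs; the gripper's body (76 mm by 85 mm) begins 54 mm behind the grasp point. The pads swing forward as they close: fully open they stand 13 mm farther back than shut.
Start: joints at [1.251, 0.332, -0.065, 1.46, 0.022, 1.35, -0.088], TCP at [0.183, -0.598, 0.231] pointing down, gripper open.
Joint ranges: [-2.6, 2.6], [-0.5, 2.12], [-1.47, 1.34], [0.16, 2.42], [-1.27, 4.41], [0.06, 2.06], [-2.6, 2.6]. Speed limits (rad/s): [2.22, 2.22, 2.79, 2.79, 3.14, 3.14, 3.14].

### API

Orientations are given as a unit quaternion [x, y, z, w].
In Python, from workcell import monitor, viewer, manip gives the robot as it stands. The module is installed in compiled form; this text tells all that it offers.
- The arm moves only by the tool send_rows, never from a script. Its arguments are lists of equal length, an entry for each row: "grip": the closure in counts, from 0 (fully open) to 255 (shut); "offset": the shift along the tool's x, y, z in mm, a list of three; "twist": the turn about the tool's x in degrees. In form: {"grip": [grip, ...], "offset": [[tx, ty, tz], ...], "twist": [twist, ...]}. A call has exactly 5 rows; each row is the pose to reach, as a shift and turn from the pose commanded when the call began, along the tool's axes at that moment; what a row does not reach only later rows make up. A row lasts 1/12 s, in which the tool goes at most 41.7 mm and 7.16 degrees, less where a joint would pass 70% of its speed; a pose out of reach is approached as far as the arm can. A call with a gripper value outside its range is refused whole. The fingers move at their own pace and stop on an object; "newtons" is the grip in N (left out, the last holds). Time passes only in rows, so rows that repeat a pose let the fingers close, or fill a call up. It gives the time, the measured TCP pose, the force and the opening at its end, in the units of the state.
- monitor.get_obs(): the state, without advancing time (a new reading comes with each control period).
- viewer.camera(name): name is "scene" or "top"; returns (picture, depth): 384x512x3 uint8, blue, green, red; 384x512 float32, m along the optical axis (not along the pixel's ray), 0 where there is no reading.
- viewer.camera_model(name): a dict with "camera_matrix" (3x3 intrinsics, pixels), "R" (3x3) and "t" (3): a world point X has camera coordinates R X + t. Camera axes: x right, y down, z forward; pixel columns grow to the right and rows downward; lengths in m; the calibration is good to about 2 mm. A picture is of the moment at which its call begins. camera_model takes no time and is no camera call.
- manip.hand_in(): hands the job in, once; it reports no verdict.
Trained networks look in the newest picture that a camera, given by its name, has taken for a name from the list of things; names that differ only in an ending like _2 or _b are one class to them, and where a whole thing is asked for, a point or a joint stands for the part that bears it (a point fixed in the world has none). Each returns a list of dicts, best first, with "score" (0 to 1); they miss things now and then, are a little off and sometimes report something else, mostly with a low value. They report only what shows in the picture. A call takes as long as a camera call.
- viewer.recognise(target, camera): "box" ([left, top, width, height] in pixels, round what is visible of it).
- viewer.regions_of(target, camera): "region" (384x512 bool, what is visible of it) and "box" ([left, top, width, height] in pixels, round what is visible of it).
- viewer.spot_point(target, camera): "position" ([column, row] in pixels: a listed point, or the origin of a listed thing).
The state is a dict: "clock": time; "joint_pos": joint angles; "joint_velocities": joint speeds; "tau": joint torques, N m; "position": TCP position; "ee_rot": TCP orientation; "ft_force": force on the tool from outside, world axes, zero at the start; "torque": the same for the moment, N m; "grip_width": opening from 0.0 (shut) to 1.0 (fully open).
Only numpy, scipy, OpenCV 4.12 (cv2) and the standard library are available. Lean on these libraries where they do the work, as an engineer would, in place of code of your own. Each camera call takes 0.05 s, during which the arm holds its last target.

## Working session

There is one attempt and no reset: what is moved stays moved. The work goes in short steps, Python scripts to look and compute and a tool call to move; the robot and the scene stay as the last step left them, time stands still between calls to the robot, and variables do not carry over. Pictures are saved under pics/ and viewed, and the job is handed in when it is done.

Besides the shell and the picture viewer there is one more tool, called as a command line: name --pt "numbers of a row" for each row, then --argument value for the rest. send_rows: Moves the arm, as the interface text tells. Its arguments: {"type":"object","properties":{"grip":{"type":"array","items":{"type":"number"}},"offset":{"type":"array","items":{"type":"array","items":{"type":"number"}}},"twist":{"type":"array","items":{"type":"number"}},"newtons":{"type":"number"}},"required":["grip","offset","twist"]}

```bash
mkdir -p pics
cat > h.py <<'E'
import numpy as np, cv2
from workcell import monitor, viewer, manip
def model(c):
    m=viewer.camera_model(c); return np.array(m["camera_matrix"]),np.array(m["R"]),np.array(m["t"])
def unproj(c,px,d):
    K,R,t=model(c); v=np.linalg.inv(K)@np.array([px[0],px[1],1.0])*d
    return R.T@(v-t)
def onplane(c,px,z):
    K,R,t=model(c); v=R.T@(np.linalg.inv(K)@np.array([px[0],px[1],1.0])); o=-R.T@t
    return o+v*(z-o[2])/v[2]
def proj(c,X):
    K,R,t=model(c); q=K@(R@np.array(X)+t); return q[:2]/q[2]
def cloud(c,depth):
    K,R,t=model(c); h,w=depth.shape; u,v=np.meshgrid(np.arange(w),np.arange(h))
    P=np.stack([(u-K[0,2])/K[0,0]*depth,(v-K[1,2])/K[1,1]*depth,depth],-1)
    return (P-t)@R
E
python3 - <<'E'
from h import *
o=monitor.get_obs(); print(o)
print(manip.tcp_to_grasp)
for c in ("scene","top"):
    im,d=viewer.camera(c); cv2.imwrite(f"pics/{c}0.png",im); np.save(f"{c}0.npy",d)
    K,R,t=model(c); print(c,K.round(1).tolist(),(-R.T@t).round(3),R.round(3).tolist())
    for n in ["blank_centre","spacer_centre","pile_top_centre","bench_clear","nest_seat","rack","nest","gear","bearing","tape_measure"]:
        r=viewer.spot_point(n,c)
        print(c,n,[(np.round(x["position"],1).tolist(),round(x["score"],2)) for x in r[:3]])
E
```

```text
{'clock': 0.0, 'joint_pos': array([ 1.2513812 ,  0.33284417, -0.06467801,  1.46097398,  0.02160313,
        1.34990257, -0.08850097]), 'joint_velocities': array([ 6.55777554e-04, -3.77652061e-04, -7.27451648e-04,  7.66079267e-05,
        9.06985604e-04,  5.13324766e-04, -1.59399948e-03]), 'tau': array([ 7.28314262e-04, -6.25439644e+01,  4.95316344e-02, -3.91609061e+01,
        1.61324936e-02,  9.82061669e-03, -1.88117519e-05]), 'position': array([ 0.18266364, -0.59730338,  0.23051758]), 'ee_rot': array([-0.69923156, -0.10505145,  0.69943626, -0.10405932]), 'ft_force': array([-0.13373761, -0.18389101,  0.26538988]), 'torque': array([-0.02644147,  0.06188928,  0.04264958]), 'grip_width': 1.0059483146273012}
0.0187
scene [[411.1, 0.0, 255.6], [0.0, 411.1, 190.5], [0.0, 0.0, 1.0]] [-0.088  0.636  0.586] [[-0.7, -0.715, 0.002], [-0.354, 0.344, -0.87], [0.621, -0.609, -0.494]]
scene blank_centre [([194.8, 239.3], 0.68)]
scene spacer_centre [([192.6, 234.7], 0.63)]
scene pile_top_centre []
scene bench_clear []
scene nest_seat [([246.2, 207.8], 0.6)]
scene rack [([193.7, 260.1], 0.57)]
scene nest [([246.1, 212.9], 0.88)]
scene gear [([148.5, 292.6], 0.86)]
scene bearing [([249.7, 264.6], 0.82), ([245.8, 205.6], 0.26)]
scene tape_measure [([267.7, 185.8], 0.61), ([244.8, 216.7], 0.38)]
top [[498.9, 0.0, 249.3], [0.0, 498.9, 183.3], [0.0, 0.0, 1.0]] [0.33  0.021 1.281] [[-0.014, -1.0, 0.005], [-0.985, 0.013, -0.174], [0.174, -0.007, -0.985]]
top blank_centre []
top spacer_centre [([162.6, 196.9], 0.58)]
top pile_top_centre [([361.2, 178.1], 0.66)]
top bench_clear [([381.5, 222.7], 0.86)]
top nest_seat [([245.1, 173.5], 0.92), ([381.3, 223.2], 0.16)]
top rack [([165.1, 196.4], 0.58)]
top nest [([247.7, 179.0], 0.61)]
top gear [([117.4, 207.7], 0.84)]
top bearing [([196.7, 237.4], 0.72)]
top tape_measure [([302.6, 142.9], 0.85)]
```

View pics/scene0.png

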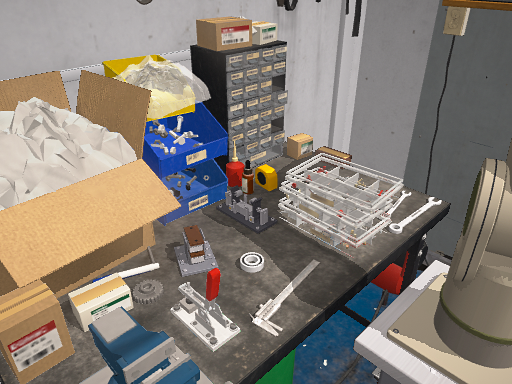

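View pics/top0.png

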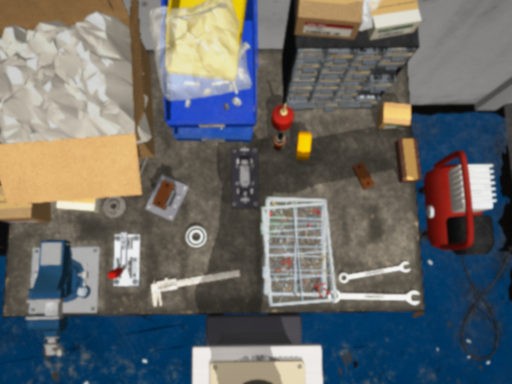

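Run:
```python
from h import *
im=cv2.imread("pics/top0.png"); d=np.load("top0.npy")
crops=[(125,155),(325,135),(205,130)]
out=[cv2.resize(im[y:y+80,x:x+80],(400,400),interpolation=cv2.INTER_CUBIC) for x,y in crops[:2]]
cv2.imwrite("pics/c1.png",np.hstack(out))
cv2.imwrite("pics/c2.png",cv2.resize(im[130:230,200:290],(540,600),interpolation=cv2.INTER_CUBIC))
s=cv2.imread("pics/scene0.png")
cv2.imwrite("pics/c3.png",cv2.resize(s[170:290,160:300],(700,600),interpolation=cv2.INTER_CUBIC))
P=cloud("top",d)
for n,px in dict(spacer=(163,196),pile=(362,177),nest=(245,174),clear=(381,223),gear=(117,208)).items():
    print(n,P[px[1],px[0]].round(4))
for c in ["top","scene"]:
  viewer.camera(c)
  for n in ["spacer_centre","pile_top_centre","blank_centre","rack","nest"]:
    for r in viewer.regions_of(n,c)[:2]:
        m=r["region"]; ys,xs=np.nonzero(m); print(c,n,round(r["score"],2),m.sum(),r["box"], cv2.minAreaRect(np.stack([xs,ys],1).astype(np.float32)))
        np.save(f"reg_{c}_{n}.npy",m)
```

```text
spacer [0.5158 0.2251 0.0642]
pile [ 0.5667 -0.2806  0.0116]
nest [0.5755 0.0225 0.0277]
clear [ 0.4481 -0.3267 -0.0033]
gear [0.4937 0.3496 0.0171]
top spacer_centre 0.72 333 [151.4, 178.6, 24.0, 29.0] ((162.9208221435547, 193.7782745361328), (12.509634017944336, 27.254831314086914), 25.34617805480957)
top spacer_centre 0.62 308 [186.7, 227.1, 20.8, 19.6] ((196.0, 236.5), (19.0, 20.0), 90.0)
top pile_top_centre 0.58 282 [355.5, 166.4, 18.4, 20.8] ((363.4510803222656, 174.74630737304688), (25.27569007873535, 11.8207426071167), 60.64224624633789)
top rack 0.96 788 [145.8, 172.8, 42.7, 47.2] ((167.0, 198.00001525878906), (31.304948806762695, 39.35479736328125), 26.56505012512207)
top rack 0.44 403 [104.1, 199.4, 25.3, 20.8] ((114.5, 207.0), (20.0, 23.0), 90.0)
top nest 0.67 1627 [232.3, 151.3, 26.0, 56.0] ((244.55328369140625, 177.47152709960938), (61.00475311279297, 26.746990203857422), 88.45184326171875)
scene spacer_centre 0.59 283 [184.1, 225.8, 21.0, 21.1] ((193.0500030517578, 235.14999389648438), (19.922346115112305, 15.17893123626709), 71.56504821777344)
scene blank_centre 0.39 82 [190.0, 243.2, 12.8, 13.0] ((195.5, 248.0), (6.0, 13.0), 90.0)
scene rack 0.81 840 [177.1, 232.9, 40.2, 44.7] ((194.3302001953125, 251.9056396484375), (42.58176803588867, 38.32359313964844), 74.05460357666016)
scene rack 0.74 87 [190.5, 255.7, 12.0, 9.2] ((196.61997985839844, 259.3399963378906), (6.505383014678955, 13.57645034790039), 81.8698959350586)
scene nest 0.87 1481 [216.1, 182.1, 60.1, 52.9] ((249.191162109375, 210.0146942138672), (60.024505615234375, 32.7562255859375), 30.963754653930664)
```

View pics/c1.png

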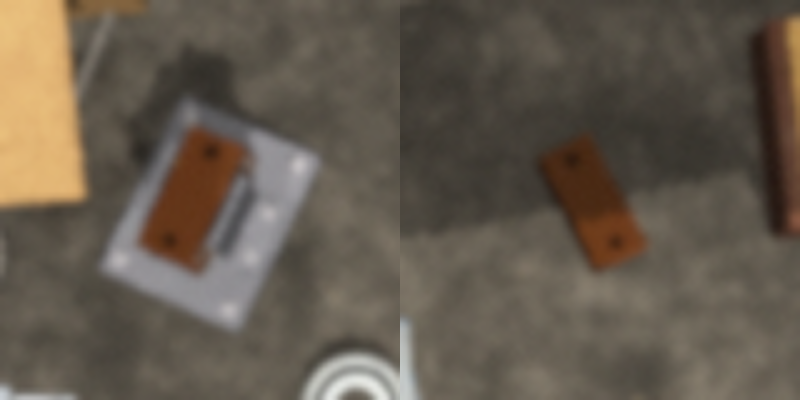

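View pics/c2.png

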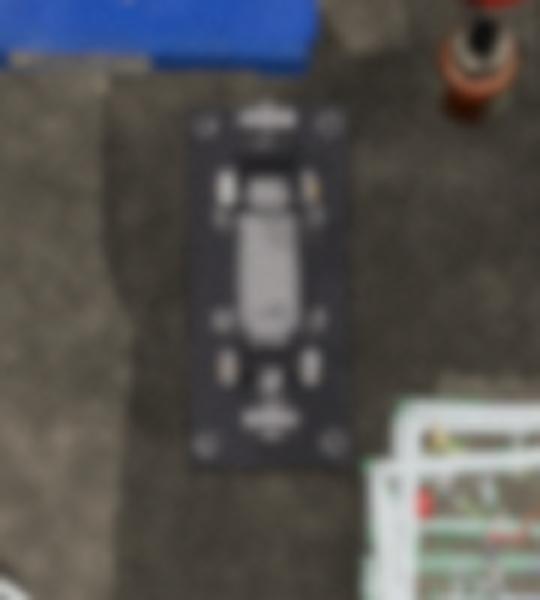

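View pics/c3.png

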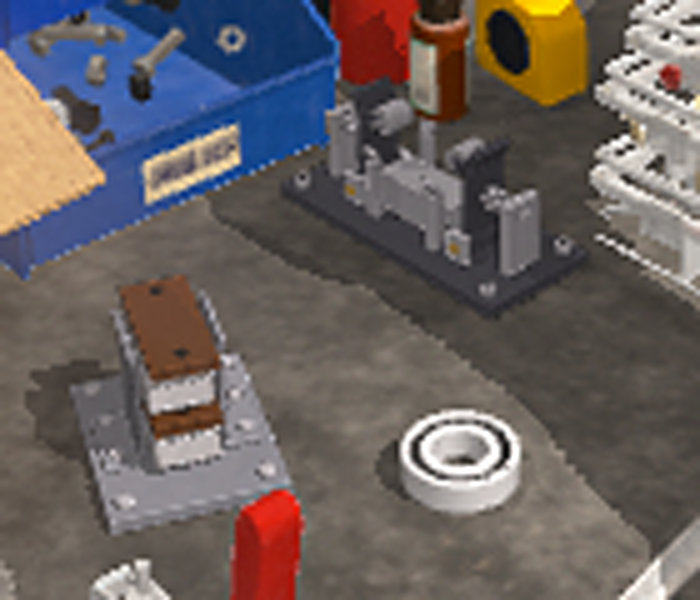

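```bash
cat > fit.py <<'E'
from h import *
from scipy.optimize import minimize
def box(x,y,yaw,L,W,z0,z1):
    c,s=np.cos(yaw),np.sin(yaw); R=np.array([[c,-s],[s,c]])
    return np.array([[*(R@np.array([a*L/2,b*W/2])+[x,y]),z] for z in (z0,z1) for a in(-1,1) for b in(-1,1)])
def mask(cam,X,roi,S=8,sig=0.6):
    K,R,t=model(cam); q=(X@R.T+t)@K.T; q=q[:,:2]/q[:,2:]
    x0,y0,w,h=roi
    q=(q-[x0,y0]+0.5)*S-0.5
    hull=cv2.convexHull(q.astype(np.float32)).reshape(-1,2)
    m=np.zeros((h*S,w*S),np.float32)
    cv2.fillPoly(m,[np.round(hull*256).astype(np.int32)],1.0,shift=8)
    return cv2.GaussianBlur(cv2.resize(m,(w,h),interpolation=cv2.INTER_AREA),(0,0),sig)
def fit(cam,img,feat,p0,L,W,z0,z1,roi):
    x0,y0,w,h=roi; f=feat(img[y0:y0+h,x0:x0+w].astype(np.float32))
    def cost(p):
        m=mask(cam,box(p[0]/1e3,p[1]/1e3,np.radians(p[2]),L,W,z0,z1),roi)
        A=np.stack([m.ravel(),np.ones(m.size)],1); s,res,_,_=np.linalg.lstsq(A,f.ravel(),rcond=None)
        return float(((A@s-f.ravel())**2).sum())
    best=None
    for dy in(-4,0,4):
        r=minimize(cost,[p0[0],p0[1],p0[2]+dy],method="Nelder-Mead",options=dict(initial_simplex=[[p0[0],p0[1],p0[2]+dy],[p0[0]+4,p0[1],p0[2]+dy],[p0[0],p0[1]+4,p0[2]+dy],[p0[0],p0[1],p0[2]+dy+5]],maxiter=200))
        if best is None or r.fun<best.fun: best=r
    return best.x.round(2),best.fun
brown=lambda a:np.clip((a[...,2]-a[...,0])/(a.sum(-1)+20),0,0.4)
def roiof(cam,X,pad=5):
    q=np.array([proj(cam,x) for x in X]); a=np.floor(q.min(0)-pad).astype(int); b=np.ceil(q.max(0)+pad).astype(int)
    return (*a,*(b-a))
E
python3 - <<'E'
from fit import *
ims={c:cv2.imread(f"pics/{c}0.png") for c in("scene","top")}
for c in("top","scene"):
  for n,p0,z0,z1 in [("spacer",[516,225,-26],.062,.068),("pile",[567,-281,28],0,.012)]:
    if c=="scene" and n=="pile": continue
    X=box(p0[0]/1e3,p0[1]/1e3,np.radians(p0[2]),.066,.03,z0,z1)
    print(c,n,fit(c,ims[c],brown,p0,.066,.03,z0,z1,roiof(c,X,5)))
# nest base dark, gray
dark=lambda a:np.clip(a.mean(-1),0,110)
for c in["top","scene"]:
    p0=[575,22,0]; X=box(.575,.022,0,.16,.07,0,.008)
    print(c,"nest",fit(c,ims[c],dark,p0,.16,.07,0,.008,roiof(c,X,5)))
    p0=[516,225,-26]; X=box(.516,.225,np.radians(-26),.1,.08,0,.008)
    for nm,ff in dict(dark=lambda a:a.mean(-1),blue=lambda a:(a[...,0]-a[...,2])/(a.sum(-1)+20)).items():
        print(c,"rack",nm,fit(c,ims[c],ff,p0,.1,.08,0,.008,roiof(c,X,4)))
E
```

```text
top spacer (array([520.84, 224.94, -23.13]), np.float64(1.964268454601241))
top pile (array([ 572.71, -285.02,   24.94]), np.float64(0.6844510019354925))
scene spacer (array([522.79, 224.49, -24.64]), np.float64(2.053260309012066))
top nest (array([584.78,  34.17,   2.57]), np.float64(906394.4299932787))
top rack dark (array([519.66, 224.9 , -26.05]), np.float64(2127134.314390684))
top rack blue (array([ 541.38,  267.07, -111.3 ]), np.float64(19.960952926503))
scene nest (array([619.77,  -3.33, -10.51]), np.float64(1262750.539001062))
scene rack dark (array([518.73, 224.73, -27.08]), np.float64(1941152.157175025))Traceback (most recent call last):
  File "<stdin>", line 15, in <module>
  File "fit.py", line 22, in fit
    r=minimize(cost,[p0[0],p0[1],p0[2]+dy],method="Nelder-Mead",options=dict(initial_simplex=[[p0[0],p0[1],p0[2]+dy],[p0[0]+4,p0[1],p0[2]+dy],[p0[0],p0[1]+4,p0[2]+dy],[p0[0],p0[1],p0[2]+dy+5]],maxiter=200))
    res = _minimize_neldermead(fun, x0, args, callback, bounds=bounds,
                               **options)
    fsim[j] = func(sim[j])
              ~~~~^^^^^^^^
    fx = function(np.copy(x), *(wrapper_args + args))
  File "fit.py", line 17, in cost
    m=mask(cam,box(p[0]/1e3,p[1]/1e3,np.radians(p[2]),L,W,z0,z1),roi)
  File "fit.py", line 7, in mask
    K,R,t=model(cam); q=(X@R.T+t)@K.T; q=q[:,:2]/q[:,2:]
          ~~~~~^^^^^
  File "h.py", line 4, in model
    m=viewer.camera_model(c); return np.array(m["camera_matrix"]),np.array(m["R"]),np.array(m["t"])
ValueError: time passes only in moves, steps and waits
```

```bash
python3 - <<'E'
from workcell import viewer,monitor
import pickle
pickle.dump({c:viewer.camera_model(c) for c in("scene","top")},open("cm.pkl","wb"))
print(monitor.get_obs()["clock"])
E
python3 - <<'E'
s=open("h.py").read()
s=s.replace("def model(c):\n    m=viewer.camera_model(c)","import pickle\nCM=pickle.load(open('cm.pkl','rb'))\ndef model(c):\n    m=CM[c]")
open("h.py","w").write(s)
E
cat > ov.py <<'E'
from fit import *
def poly(im,cam,X,S,o,col):
    q=np.array([(proj(cam,x)-o+0.5)*S-0.5 for x in X]); cv2.polylines(im,[np.round(q*16).astype(np.int32)],True,col,1,cv2.LINE_AA,shift=4)
def rect(x,y,yaw,L,W,z): return box(x,y,yaw,L,W,z,z)[[0,1,3,2]]
def crop(img,x,y,w,h,S): return cv2.resize(img[y:y+h,x:x+w],None,fx=S,fy=S,interpolation=cv2.INTER_CUBIC)
E
python3 - <<'E'
from ov import *
t=cv2.imread("pics/top0.png"); s=cv2.imread("pics/scene0.png")
nx,ny,nyaw=.572,.022,np.radians(-1)
def draw(im,cam,S,o):
    poly(im,cam,rect(nx,ny,nyaw,.16,.07,.008),S,o,(0,255,0)); poly(im,cam,rect(nx,ny,nyaw,.054,.024,.03),S,o,(0,0,255))
    poly(im,cam,rect(.520,.225,np.radians(-25),.1,.08,.008),S,o,(0,255,0))
    poly(im,cam,rect(.520,.225,np.radians(-25),.066,.03,.068),S,o,(255,0,0))
a=crop(t,140,140,150,90,5); draw(a,"top",5,np.array([140,140])); cv2.imwrite("pics/o1.png",a)
b=crop(s,160,170,140,115,5); draw(b,"scene",5,np.array([160,170])); cv2.imwrite("pics/o2.png",b)
E
```

```text
1.7
```

View pics/o1.png

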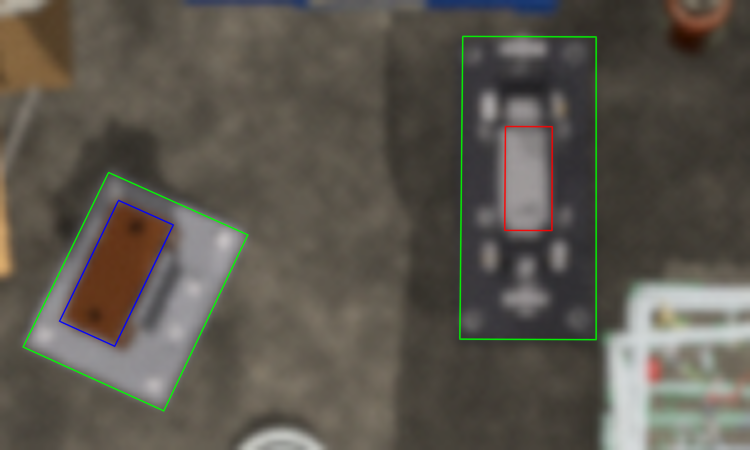

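View pics/o2.png

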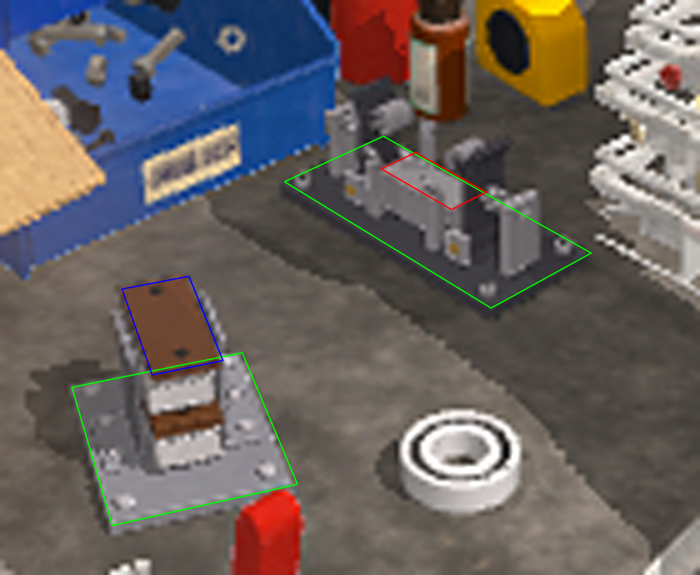

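```bash
cat > go.py <<'E'
import sys
from h import *
from scipy.spatial.transform import Rotation as Ro
def state():
    o=monitor.get_obs(); R=Ro.from_quat(o["ee_rot"]).as_matrix(); return o,R
def to(p,yawdeg=None):
    o,R=state(); d=(R.T@(np.array(p)-o["position"]))*1e3
    cur=np.degrees(np.arctan2(R[1,1],R[0,1]))
    tw=None
    if yawdeg is not None:
        tw=(-(yawdeg-cur)+90)%180-90
    print("t",round(o["clock"],2),"pos",o["position"].round(4),"yaw_y",round(cur,2),"w",round(o["grip_width"],3),"F",o["ft_force"].round(1),"-> off",d.round(1),"twist",tw if tw is None else round(tw,2),"j7",round(o["joint_pos"][6],2))
if __name__=="__main__":
    a=[float(x) for x in sys.argv[1:]]; to(a[:3],a[3] if len(a)>3 else None)
E
python3 - <<'E'
from ov import *
from go import *
o,R=state(); print(R.round(4))
im=cv2.imread("pics/top0.png"); d=np.load("top0.npy"); P=cloud("top",d); P[d==0]=np.nan
for n,c in dict(rack=(.521,.225),pile=(.573,-.285),nest=(.572,.022),clear=(.448,-.327)).items():
    q=P.reshape(-1,3); r=np.hypot(q[:,0]-c[0],q[:,1]-c[1])
    for z in(.075,.12,.2):
        s=q[(q[:,2]>z)&(r<.25)]; rr=np.hypot(s[:,0]-c[0],s[:,1]-c[1])
        if len(s): i=rr.argmin(); print(n,z,"nearest",rr[i].round(3),s[i].round(3), len(s))
# nest edge fit
g=cv2.GaussianBlur(im.mean(-1).astype(np.float32),(0,0),.5)
def lines(p,off):
    x,y,yaw=p[0]/1e3,p[1]/1e3,np.radians(p[2]); L,W=.16+2*off,.07+2*off
    t=np.linspace(-.9,.9,60); pts=np.concatenate([np.stack([t*L/2*.97,0*t+s*W/2],1) for s in(1,-1)]+[np.stack([0*t+s*L/2,t*W/2*.97],1) for s in(1,-1)])
    c,s=np.cos(yaw),np.sin(yaw); pts=pts@np.array([[c,s],[-s,c]])+[x,y]
    return np.array([proj("top",[a,b,.008]) for a,b in pts],np.float32)
def samp(q): return cv2.remap(g,q[:,0].reshape(1,-1),q[:,1].reshape(1,-1),cv2.INTER_CUBIC)[0]
def cost(p): return -np.clip(samp(lines(p,.003))-samp(lines(p,-.003)),-10,25).mean()
for p0 in([572,22,0],[575,24,-2],[569,20,1]):
    r=minimize(cost,p0,method="Nelder-Mead",options=dict(initial_simplex=[p0,[p0[0]+3,p0[1],p0[2]],[p0[0],p0[1]+3,p0[2]],[p0[0],p0[1],p0[2]+2]])); print(r.x.round(2),r.fun)
print("seat",onplane("top",(245.1,173.5),.03), onplane("scene",(246.2,207.8),.03),"nest",onplane("top",(247.7,179),0),onplane("scene",(246.1,212.9),0),"clear",onplane("top",(381.5,222.7),0))
print("spacer",onplane("top",(162.6,196.9),.065),onplane("scene",(192.6,234.7),.065),"pile",onplane("top",(361.2,178.1),.009))
E
python3 go.py .45 -.30 .25 -24.5
```

```text
[[ 1.000e-04  2.924e-01 -9.563e-01]
 [-0.000e+00 -9.563e-01 -2.924e-01]
 [-1.000e+00  0.000e+00 -1.000e-04]]
rack 0.075 nearest 0.034 [0.517 0.258 0.164] 16303
rack 0.12 nearest 0.034 [0.517 0.258 0.164] 16153
rack 0.2 nearest 0.071 [0.581 0.263 0.202] 10202
pile 0.075 nearest 0.135 [ 0.499 -0.172  0.093] 9758
pile 0.12 nearest 0.151 [ 0.484 -0.162  0.148] 8525
pile 0.2 nearest 0.159 [ 0.732 -0.294  0.202] 7012
nest 0.075 nearest 0.084 [ 0.506 -0.03   0.09 ] 13937
nest 0.12 nearest 0.09 [0.661 0.035 0.184] 12692
nest 0.2 nearest 0.112 [ 0.681 -0.002  0.202] 8028
clear 0.075 nearest 0.157 [ 0.442 -0.17   0.131] 1598
clear 0.12 nearest 0.157 [ 0.442 -0.17   0.131] 802
[560.95  19.55   8.35] -6.447044849395752
[580.89  24.81  -6.47] -0.4743588864803314
[559.93  16.82   5.82] -6.618433952331543
seat [0.5763541  0.02225659 0.03      ] [0.56405475 0.02928321 0.03      ] nest [0.56753748 0.0156784  0.        ] [0.58095456 0.0141449  0.        ] clear [ 0.44857551 -0.32720193  0.        ]
spacer [0.51347087 0.22595569 0.065     ] [0.5239979 0.225344  0.065    ] pile [ 0.564349   -0.27897312  0.009     ]
t 1.7 pos [ 0.1828 -0.5977  0.2313] yaw_y -73.0 w 0.995 F [ 0.3 -0.  -0.7] -> off [ -18.7 -206.5 -342.5] twist -48.5 j7 -0.09
```

Run:
```python
from h import *
d=np.load("top0.npy"); P=cloud("top",d); P[d==0]=np.nan
for r in range(135,216,8):
    print(r,[ (c,*(P[r,c]*1e3).round(0).astype(int).tolist()) for c in range(112,156,6) if d[r,c]>0])
d=np.load("scene0.npy"); P=cloud("scene",d)
q=P.reshape(-1,3)[(d.reshape(-1)>0)]
s=q[(abs(q[:,0]-.52)<.12)&(q[:,1]>.2)&(q[:,1]<.4)&(q[:,2]>.075)]
for y in np.arange(.2,.4,.02):
    k=s[(s[:,1]>=y)&(s[:,1]<y+.02)]
    if len(k): print(round(y,2),len(k),k.min(0).round(3),k.max(0).round(3))
```

```text
135 [(112, 629, 313, 219), (118, 628, 299, 222), (124, 628, 286, 221), (130, 628, 273, 222), (136, 630, 262, 215), (142, 637, 254, 189), (148, 642, 244, 171), (154, 691, 263, -6)]
143 [(112, 612, 313, 217), (118, 612, 300, 216), (124, 612, 288, 214), (130, 611, 274, 216), (136, 612, 261, 214), (142, 629, 262, 148), (148, 645, 261, 85), (154, 668, 262, 0)]
151 [(112, 597, 316, 204), (118, 596, 302, 207), (124, 595, 288, 209), (130, 596, 276, 205), (136, 596, 263, 205), (142, 628, 278, 73), (148, 630, 264, 66), (154, 645, 261, 3)]
159 [(112, 579, 316, 201), (118, 578, 302, 206), (124, 579, 290, 199), (130, 579, 277, 198), (136, 579, 264, 198), (142, 625, 293, -1), (148, 624, 277, 1), (154, 623, 260, 3)]
167 [(112, 563, 318, 193), (118, 563, 304, 194), (124, 562, 291, 195), (130, 562, 278, 194), (136, 563, 265, 189), (142, 602, 291, 4), (148, 604, 277, -3), (154, 603, 261, 1)]
175 [(112, 546, 319, 187), (118, 547, 307, 183), (124, 546, 293, 185), (130, 546, 280, 184), (136, 546, 266, 183), (142, 583, 293, -5), (148, 581, 276, 1), (154, 581, 260, 0)]
183 [(112, 530, 322, 175), (118, 531,
[... 603 characters left out ...]
90, -2), (148, 496, 272, 9), (154, 496, 257, 11)]
215 [(112, 477, 364, 7), (118, 476, 348, 11), (124, 478, 336, -1), (130, 477, 320, -2), (136, 477, 304, 2), (142, 477, 289, 0), (148, 477, 274, -2), (154, 476, 258, 3)]
0.2 4 [0.638 0.216 0.346] [0.638 0.22  0.353]
0.22 64 [0.634 0.22  0.296] [0.64  0.239 0.352]
0.24 112 [0.507 0.24  0.16 ] [0.64  0.26  0.305]
0.26 547 [0.504 0.26  0.159] [0.64  0.28  0.244]
0.28 568 [0.501 0.28  0.159] [0.628 0.3   0.225]
0.3 610 [0.502 0.3   0.158] [0.64  0.32  0.226]
0.32 677 [0.501 0.32  0.158] [0.64 0.34 0.23]
0.34 662 [0.499 0.34  0.157] [0.639 0.36  0.225]
0.36 743 [0.497 0.36  0.157] [0.64  0.38  0.229]
0.38 880 [0.495 0.38  0.158] [0.64  0.4   0.265]
```

Run:
```python
from ov import *
t=cv2.imread("pics/top0.png"); s=cv2.imread("pics/scene0.png")
a=crop(t,90,125,100,90,6); b=crop(s,120,150,100,90,6)
o=np.array([.521,.225]); 
for im,cam,off in((a,"top",(90,125)),(b,"scene",(120,150))):
    for z,col in((.13,(0,255,0)),(.165,(0,0,255))):
        poly(im,cam,rect(.521,.225,np.radians(-24.5),.085,.076,z),6,np.array(off),col)
    for X in ([.503,.257,.16],[.63,.257,.215]):
        q=((proj(cam,X)-off+.5)*6-.5).astype(int); cv2.circle(im,tuple(q.tolist()),4,(255,0,255),-1)
cv2.imwrite("pics/f1.png",a);cv2.imwrite("pics/f2.png",b)
```

```text
(no output)
```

View pics/f1.png

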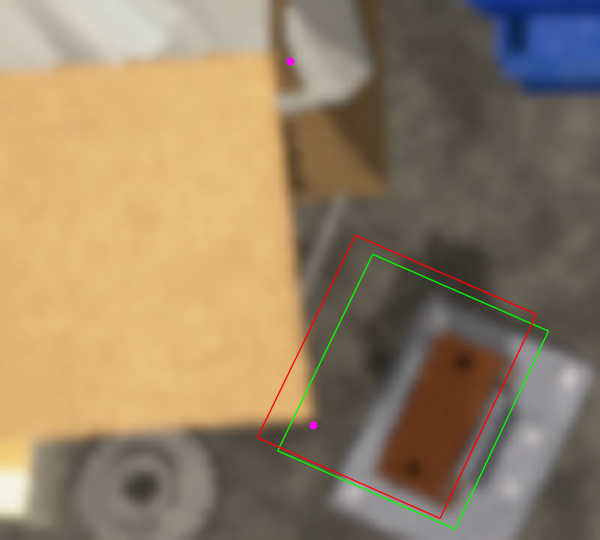

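View pics/f2.png

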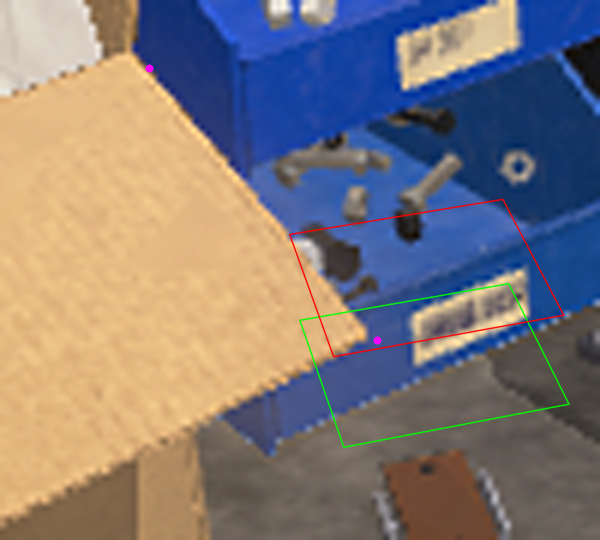

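send_rows --grip '[0, 0, 0, 0, 0]' --pt "-19 -206 -342" --pt "-19 -206 -342" --pt "-19 -206 -342" --pt "-19 -206 -342" --pt "-19 -206 -342" --twist '[-48.5, -48.5, -48.5, -48.5, -48.5]' --newtons 60

```text
clock: 2.12
position: [0.3228, -0.4413, 0.2416]
ee_rot: [-0.632, -0.316, 0.632, -0.317]
ft_force: [0.1, -0.6, -0.1]
grip_width: 1.0
```

```bash
python3 go.py .45 -.30 .25 -24.5
```

```text
t 2.12 pos [ 0.3228 -0.4413  0.2416] yaw_y -36.84 w 1.0 F [ 0.1 -0.6 -0.1] -> off [  -8.5   17.1 -189.3] twist -12.34 j7 0.18
```

```bash
python3 go.py .47 .08 .25 -24.5
```

```text
t 2.12 pos [ 0.3228 -0.4413  0.2416] yaw_y -36.84 w 1.0 F [ 0.1 -0.6 -0.1] -> off [  -8.8 -194.8 -505.4] twist -12.34 j7 0.18
```

send_rows --grip '[0, 0, 0, 0, 0]' --pt "-9 -195 -505" --pt "-9 -195 -505" --pt "-9 -195 -505" --pt "-9 -195 -505" --pt "-9 -195 -505" --twist '[-12.3, -12.3, -12.3, -12.3, -12.3]'

```text
clock: 2.53
position: [0.3797, -0.2408, 0.2449]
ee_rot: [-0.596, -0.38, 0.596, -0.381]
ft_force: [2.0, -0.7, 0.6]
grip_width: 1.0
```

```bash
python3 go.py .47 .08 .25 -24.5
```

```text
t 2.53 pos [ 0.3797 -0.2408  0.2449] yaw_y -24.89 w 1.0 F [ 2.  -0.7  0.6] -> off [  -5.4  -53.  -329. ] twist -0.39 j7 0.05
```

send_rows --grip '[0, 0, 0, 0, 0]' --pt "-5 -53 -329" --pt "-5 -53 -329" --pt "-5 -53 -329" --pt "-5 -53 -329" --pt "-5 -53 -329" --twist '[0, 0, 0, 0, 0]'

```text
clock: 2.95
position: [0.4361, -0.0402, 0.2482]
ee_rot: [0.596, 0.38, -0.596, 0.381]
ft_force: [1.6, -0.1, 0.1]
grip_width: 0.998
```

```bash
python3 go.py .47 .08 .25 -24.5
python3 - <<'E'
from h import *
for c in("scene","top"):
    im,d=viewer.camera(c); cv2.imwrite(f"pics/{c}1.png",im); np.save(f"{c}1.npy",d)
E
```

```text
t 2.95 pos [ 0.4361 -0.0402  0.2482] yaw_y -24.89 w 0.998 F [ 1.6 -0.1  0.1] -> off [  -1.9  -19.9 -123.3] twist -0.39 j7 -0.39
```

View pics/scene1.png

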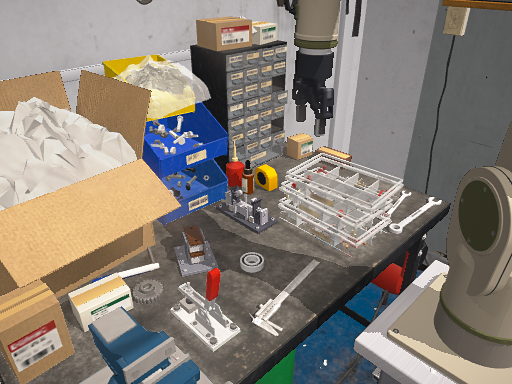

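View pics/top1.png

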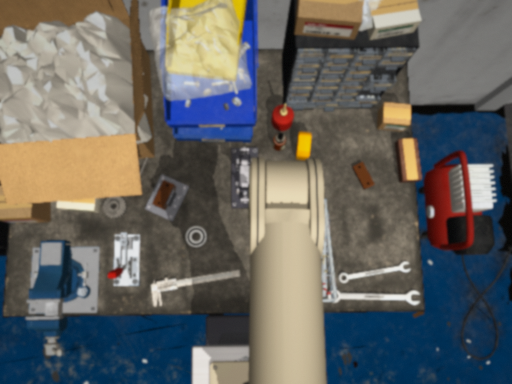

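Run:
```python
from ov import *
s=cv2.imread("pics/scene1.png"); d=np.load("scene1.npy"); P=cloud("scene",d)
p=np.array([.4361,-.0402,.2482])
for h in(0,.0187,.073,.1,.15,.2,.25): print(h,proj("scene",p+[0,0,h]).round(1))
yw=np.radians(-24.9); e1=np.array([np.cos(yw),np.sin(yw)]); e2=np.array([-e1[1],e1[0]])
q=P.reshape(-1,3); q=q[(d.reshape(-1)>0)]
r=q-p; m=(np.hypot(r[:,0],r[:,1])<.12)&(r[:,2]>-.02)&(r[:,2]<.35)
r=r[m]; a=r[:,:2]@e1; b=r[:,:2]@e2
for z in np.arange(0,.34,.015):
    k=(r[:,2]>=z)&(r[:,2]<z+.015)
    if k.sum()>3: print(z.round(3),k.sum(),"e1",np.percentile(a[k],[2,98]).round(3),"e2",np.percentile(b[k],[2,98]).round(3))
im=crop(s,260,0,120,150,4)
for z in(.073,.12,.16): 
    for L,W,col in((.085,.076,(0,0,255)),(.076,.085,(0,255,0))): poly(im,"scene",rect(p[0],p[1],yw,L,W,p[2]+z),4,np.array([260,0]),col)
cv2.imwrite("pics/g1.png",im)
```

```text
0 [308.1 134. ]
0.0187 [308.7 125.9]
0.073 [310.4 101.6]
0.1 [311.2  88.9]
0.15 [312.9  64.3]
0.2 [314.7  38.3]
0.25 [316.6  10.6]
0.0 4 e1 [-0.049 -0.047] e2 [-0.01   0.006]
0.015 124 e1 [-0.057  0.046] e2 [-0.011  0.011]
0.03 144 e1 [-0.059  0.048] e2 [-0.01   0.011]
0.045 123 e1 [-0.06   0.049] e2 [-0.011  0.013]
0.06 228 e1 [-0.076  0.065] e2 [-0.012  0.015]
0.075 274 e1 [-0.074  0.067] e2 [-0.01   0.017]
0.09 303 e1 [-0.073  0.065] e2 [-0.012  0.019]
0.105 327 e1 [-0.071  0.059] e2 [-0.011  0.018]
0.12 169 e1 [-0.041 -0.001] e2 [-0.022  0.036]
0.135 287 e1 [-0.04   0.006] e2 [-0.026  0.037]
0.15 293 e1 [-0.04   0.004] e2 [-0.026  0.037]
0.165 324 e1 [-0.039  0.007] e2 [-0.031  0.037]
0.18 254 e1 [-0.044  0.003] e2 [-0.025  0.042]
0.195 362 e1 [-0.044  0.006] e2 [-0.031  0.042]
0.21 375 e1 [-0.043  0.009] e2 [-0.031  0.04 ]
0.225 368 e1 [-0.043  0.001] e2 [-0.028  0.041]
0.24 418 e1 [-0.043  0.009] e2 [-0.028  0.05 ]
0.255 413 e1 [-0.043  0.008] e2 [-0.028  0.043]
0.27 46 e1 [-0.044 -0.013] e2 [-0.022  0.038]
```

View pics/g1.png

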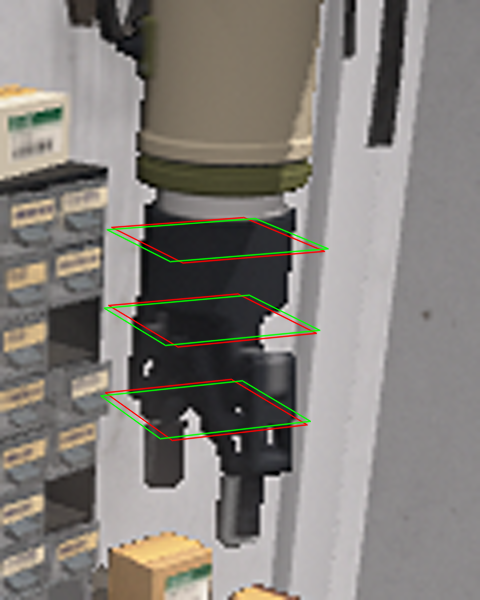

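```bash
python3 go.py .515 .2114 .15 -24.5
```

```text
t 3.05 pos [ 0.4373 -0.0355  0.2486] yaw_y -24.35 w 1.002 F [-0.3 -0.6  0.7] -> off [  98.9  -31.1 -256.9] twist 0.15 j7 -0.39
```

send_rows --grip '[0, 0, 0, 0, 0]' --pt "20 -31 -257" --pt "20 -31 -257" --pt "40 -31 -257" --pt "60 -31 -257" --pt "80 -31 -257" --twist '[0, 0, 0, 0, 0]'

```text
clock: 3.47
position: [0.4993, 0.1502, 0.2012]
ee_rot: [0.597, 0.38, -0.595, 0.381]
ft_force: [2.1, -0.9, 0.4]
grip_width: 1.0
```

```bash
python3 go.py .515 .2114 .15 -24.5
```

```text
t 3.47 pos [0.4993 0.1502 0.2012] yaw_y -24.93 w 1.0 F [ 2.1 -0.9  0.4] -> off [ 51.3 -11.7 -62.1] twist -0.43 j7 -0.96
```

send_rows --grip '[0, 0, 0, 0, 0]' --pt "20 -12 -62" --pt "50 -12 -62" --pt "50 -12 -62" --pt "50 -12 -62" --pt "50 -12 -62" --twist '[0, 0, 0, 0, 0]'

```text
clock: 3.88
position: [0.5133, 0.2085, 0.1505]
ee_rot: [-0.596, -0.38, 0.596, -0.381]
ft_force: [0.9, -0.5, -0.8]
grip_width: 1.001
```

```bash
python3 go.py .515 .2114 .13 -24.5
python3 - <<'E'
from ov import *
im,d=viewer.camera("scene"); cv2.imwrite(f"pics/scene2.png",im); np.save("scene2.npy",d)
cv2.imwrite("pics/s2.png",crop(im,140,110,130,150,4))
E
```

```text
t 3.88 pos [0.5133 0.2085 0.1505] yaw_y -24.91 w 1.001 F [ 0.9 -0.5 -0.8] -> off [20.5  0.3 -3.3] twist -0.41 j7 -1.13
```

View pics/s2.png

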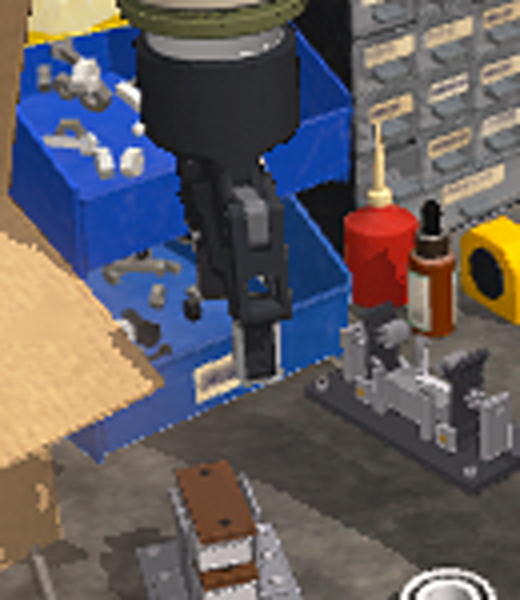

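send_rows --grip '[0, 0, 0, 0, 0]' --pt "15 0 0" --pt "30 0 0" --pt "40 0 0" --pt "50 0 0" --pt "50 0 0" --twist '[0, 0, 0, 0, 0]'

```text
clock: 4.35
position: [0.5129, 0.2079, 0.0992]
ee_rot: [-0.596, -0.38, 0.597, -0.38]
ft_force: [-0.7, -1.4, 0.5]
grip_width: 1.001
```

```bash
python3 go.py .515 .2114 .056 -24.8
```

```text
t 4.35 pos [0.5129 0.2079 0.0992] yaw_y -24.97 w 1.001 F [-0.7 -1.4  0.5] -> off [43.1  0.5 -4.1] twist -0.17 j7 -1.17
```

send_rows --grip '[0, 0, 0, 0, 0]' --pt "6 0 -3" --pt "12 0 -3" --pt "18 0 -3" --pt "24 0 -3" --pt "28 0 -3" --twist '[0, 0, 0, 0, 0]'

```text
clock: 4.77
position: [0.5141, 0.2119, 0.0713]
ee_rot: [-0.596, -0.381, 0.596, -0.381]
ft_force: [-1.2, -1.1, -0.1]
grip_width: 1.001
```

```bash
python3 go.py .515 .2114 .056 -24.8;python3 - <<'E'
from ov import *
im,d=viewer.camera("scene"); cv2.imwrite(f"pics/scene3.png",im)
cv2.imwrite("pics/s3.png",crop(im,140,130,130,150,4))
E
```

```text
t 4.77 pos [0.5141 0.2119 0.0713] yaw_y -24.88 w 1.001 F [-1.2 -1.1 -0.1] -> off [15.3  1.   0.1] twist -0.08 j7 -1.2
```

View pics/s3.png

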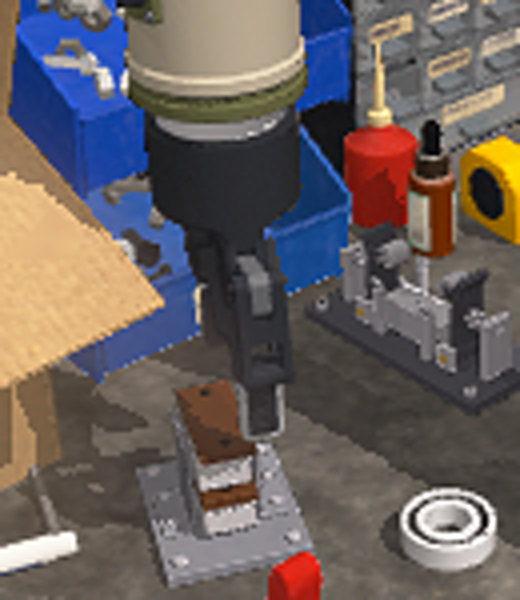

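send_rows --grip '[0, 0, 0, 0, 0]' --pt "5 1 0" --pt "10 1 0" --pt "15 1 0" --pt "15 1 0" --pt "15 1 0" --twist '[0, 0, 0, 0, 0]'

```text
clock: 5.23
position: [0.515, 0.2115, 0.0568]
ee_rot: [-0.596, -0.381, 0.596, -0.381]
ft_force: [-0.5, -0.2, 0.1]
grip_width: 0.998
```

```bash
python3 go.py .515 .2114 .056 -24.8
```

```text
t 5.23 pos [0.515  0.2115 0.0568] yaw_y -24.88 w 0.998 F [-0.5 -0.2  0.1] -> off [0.8 0.  0.2] twist -0.08 j7 -1.21
```

send_rows --grip '[60, 255, 255, 255, 255]' --pt "0.5 0 0" --pt "0.5 0 0" --pt "0.5 0 0" --pt "0.5 0 0" --pt "0.5 0 0" --twist '[0, 0, 0, 0, 0]' --newtons 40

```text
clock: 5.65
position: [0.5154, 0.2118, 0.0574]
ee_rot: [0.596, 0.38, -0.596, 0.381]
ft_force: [-2.4, -1.1, 6.7]
grip_width: 0.743
```

```bash
python3 go.py .515 .2114 .056 -24.8;python3 - <<'E'
from ov import *
im,d=viewer.camera("scene"); cv2.imwrite(f"pics/scene4.png",im)
cv2.imwrite("pics/s4.png",crop(im,160,190,80,90,6))
E
```

```text
t 5.65 pos [0.5154 0.2118 0.0574] yaw_y -24.88 w 0.743 F [-2.4 -1.1  6.7] -> off [ 1.4 -0.2  0.5] twist -0.08 j7 -1.21
```

View pics/s4.png

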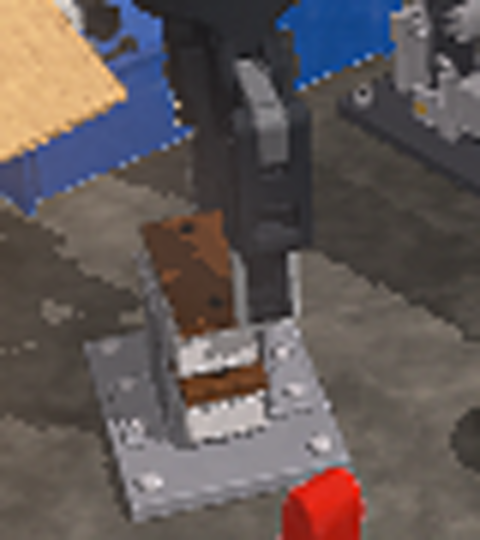

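send_rows --grip '[255, 255, 255, 255, 255]' --pt "0 0 0" --pt "-2 0 0" --pt "-5 0 0" --pt "-10 0 0" --pt "-15 0 0" --twist '[0, 0, 0, 0, 0]'

```text
clock: 6.12
position: [0.5152, 0.2116, 0.0721]
ee_rot: [-0.596, -0.381, 0.596, -0.381]
ft_force: [-0.3, 0.3, -0.7]
grip_width: 0.739
```

```bash
python3 go.py .515 .2114 .056 -24.8;python3 - <<'E'
from ov import *
im,d=viewer.camera("scene"); cv2.imwrite(f"pics/scene5.png",im)
cv2.imwrite("pics/s5.png",crop(im,160,180,80,90,6))
E
```

```text
t 6.12 pos [0.5152 0.2116 0.0721] yaw_y -24.88 w 0.739 F [-0.3  0.3 -0.7] -> off [16.1 -0.1  0.3] twist -0.08 j7 -1.2
```

View pics/s5.png

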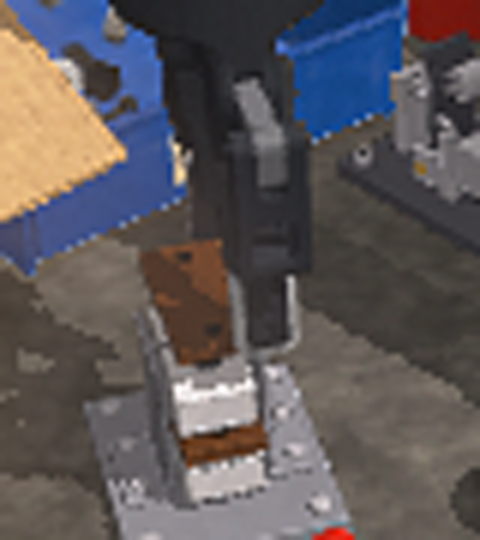

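send_rows --grip '[255, 255, 255, 255, 255]' --pt "-20 0 0" --pt "-50 0 0" --pt "-80 0 10" --pt "-110 0 30" --pt "-140 0 60" --twist '[0, 0, 0, 0, 0]'

```text
clock: 6.58
position: [0.4898, 0.1592, 0.2126]
ee_rot: [0.596, 0.382, -0.595, 0.381]
ft_force: [1.0, -2.4, 1.0]
grip_width: 0.74
```

```bash
python3 go.py .52 -.15 .24 25;python3 - <<'E'
from ov import *
im,d=viewer.camera("scene"); cv2.imwrite(f"pics/scene6.png",im)
cv2.imwrite("pics/s6.png",crop(im,160,60,130,150,4))
E
```

```text
t 6.58 pos [0.4898 0.1592 0.2126] yaw_y -24.7 w 0.74 F [ 1.  -2.4  1. ] -> off [-27.9 156.7 268.2] twist -49.7 j7 -0.96
```

View pics/s6.png

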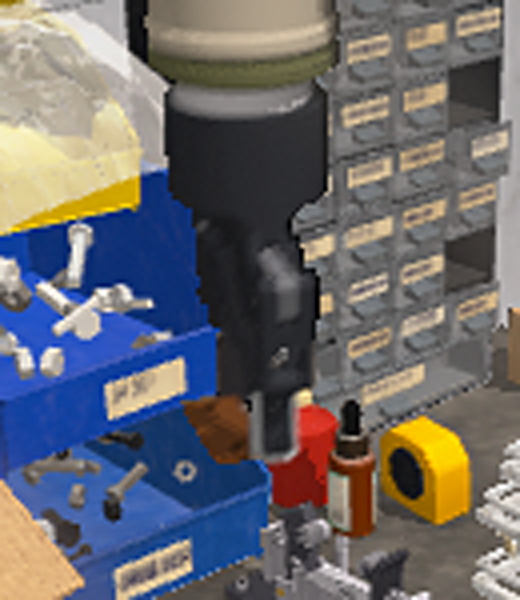

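```bash
cat > held.py <<'E'
import sys
from ov import *
from go import state
# overlay of held box: args cam, e1off,e2off,zoff(bottom rel TCP), L(e1) W(e2) H mm, crop half
def run(cam,name,e1o,e2o,zo,L,W,H,S=6,half=50,take=True):
    im,d=viewer.camera(cam); o,R=state(); cv2.imwrite(f"pics/{name}_raw.png",im); np.save(f"{name}.npy",d)
    p=o["position"]; yw=np.arctan2(R[1,1],R[0,1]); 
    if abs(yw)>np.pi/2: yw-=np.sign(yw)*np.pi
    e1=np.array([np.cos(yw),np.sin(yw)]); e2=np.array([-e1[1],e1[0]])
    c=p[:2]+(e1o*e1+e2o*e2)/1e3; q=proj(cam,[*c,p[2]+zo/1e3]).astype(int)
    x0=max(0,q[0]-half);y0=max(0,q[1]-half); a=crop(im,x0,y0,2*half,2*half,S); b=a.copy()
    for z,col in((zo,(0,255,0)),(zo+H,(0,0,255))): poly(b,cam,rect(c[0],c[1],yw,L/1e3,W/1e3,p[2]+z/1e3),S,np.array([x0,y0]),col)
    cv2.imwrite(f"pics/{name}.png",b); cv2.imwrite(f"pics/{name}_c.png",a)
    print(p.round(4),np.degrees(yw).round(2),"centre",c.round(4),"F",o["ft_force"].round(1),"w",o["grip_width"].round(3),"t",o["clock"])
E
python3 -c "
from held import run
run('scene','h6',0,14.6,4.6,66,30,6,10,30)"
```

```text
Traceback (most recent call last):
  File "held.py", line 14, in run
    print(p.round(4),np.degrees(yw).round(2),"centre",c.round(4),"F",o["ft_force"].round(1),"w",o["grip_width"].round(3),"t",o["clock"])
                                                                                                ^^^^^^^^^^^^^^^^^^^^^
AttributeError: 'float' object has no attribute 'round'
```

View pics/h6.png

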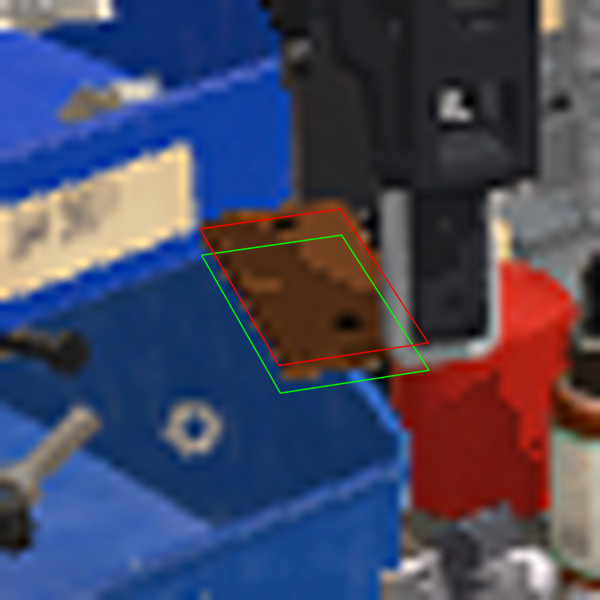

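```bash
sed -i 's/o\["grip_width"\].round(3)/round(float(o["grip_width"]),3)/' held.py; python3 go.py .5789 -.2982 .24 25
```

```text
t 6.68 pos [0.4918 0.1546 0.2156] yaw_y -25.15 w 0.744 F [ 1.1 -0.   0.4] -> off [-22.9 271.4 372.8] twist -50.15 j7 -0.96
```

send_rows --grip '[255, 255, 255, 255, 255]' --pt "-23 271 373" --pt "-23 271 373" --pt "-23 271 373" --pt "-23 271 373" --pt "-23 271 373" --twist '[-7, -14, -21, -28, -35]'

```text
clock: 7.1
position: [0.5268, -0.0268, 0.2204]
ee_rot: [0.466, 0.532, -0.466, 0.532]
ft_force: [0.2, 0.4, -0.3]
grip_width: 0.741
```

```bash
python3 go.py .5789 -.2982 .2 25
```

```text
t 7.1 pos [ 0.5268 -0.0268  0.2204] yaw_y 7.51 w 0.741 F [ 0.2  0.4 -0.3] -> off [ 20.6  16.2 275.8] twist -17.49 j7 -0.04
```

send_rows --grip '[255, 255, 255, 255, 255]' --pt "0 16 276" --pt "0 16 276" --pt "5 16 276" --pt "10 16 276" --pt "20 16 276" --twist '[-7, -14, -17, -17, -17]'

```text
clock: 7.52
position: [0.5649, -0.2317, 0.2109]
ee_rot: [0.384, 0.593, -0.384, 0.594]
ft_force: [1.2, 0.4, 0.2]
grip_width: 0.74
```

```bash
python3 go.py .5789 -.2982 .1 25
```

```text
t 7.52 pos [ 0.5649 -0.2317  0.2109] yaw_y 24.15 w 0.74 F [1.2 0.4 0.2] -> off [110.9 -14.5  66.3] twist -0.85 j7 0.52
```

send_rows --grip '[255, 255, 255, 255, 255]' --pt "10 -14 66" --pt "40 -14 66" --pt "75 -14 66" --pt "111 -14 66" --pt "111 -14 66" --twist '[0, 0, 0, 0, 0]'

```text
clock: 7.93
position: [0.5747, -0.2943, 0.0916]
ee_rot: [0.384, 0.597, -0.385, 0.589]
ft_force: [-0.8, 0.1, -1.1]
grip_width: 0.745
```

```bash
python3 -c "
from held import run
run('scene','h7',0,14.6,4.6,66,30,6,8,45)
run('top','h7t',0,14.6,4.6,66,30,6,8,45)
"; python3 go.py .5789 -.2982 .05 25
```

```text
[ 0.5766 -0.2943  0.096 ] 24.17 centre [ 0.5706 -0.281 ] F [0.5 0.4 0.1] w 0.738 t 7.9833
[ 0.5785 -0.2947  0.0994] 24.19 centre [ 0.5725 -0.2814] F [ 0.2 -0.5  0.7] w 0.741 t 8.0333
t 8.03 pos [ 0.5785 -0.2947  0.0994] yaw_y 24.19 w 0.741 F [ 0.2 -0.5  0.7] -> off [49.4 -1.   3.5] twist -0.81 j7 0.55
```

View pics/h7.png

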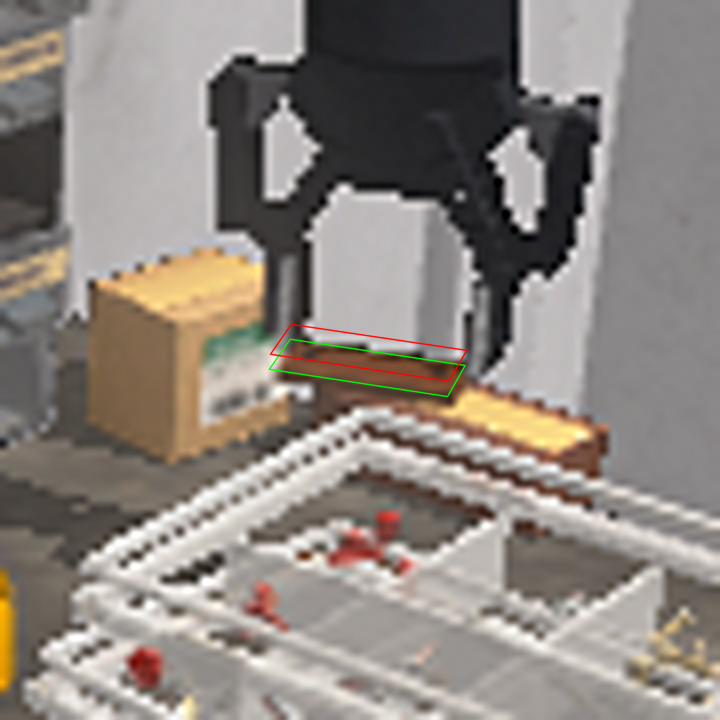

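View pics/h7t.png

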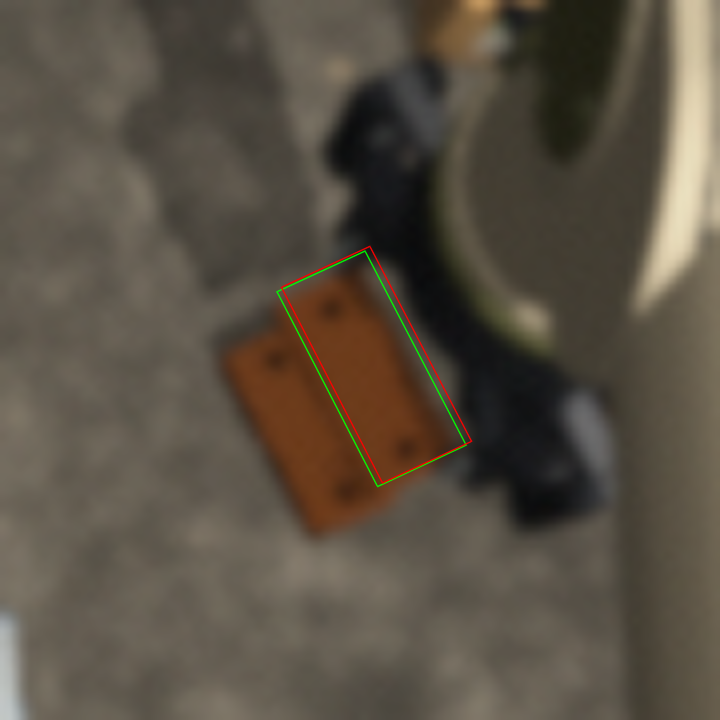

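send_rows --grip '[255, 255, 255, 255, 255]' --pt "20 -1 3" --pt "49 -1 3" --pt "49 -1 3" --pt "49 -1 3" --pt "49 -1 3" --twist '[-0.8, -0.8, -0.8, -0.8, -0.8]'

```text
clock: 8.45
position: [0.5806, -0.2988, 0.0539]
ee_rot: [0.38, 0.595, -0.38, 0.597]
ft_force: [0.2, -0.6, -0.3]
grip_width: 0.741
```

```bash
python3 -c "
from held import run
run('top','h8t',0,14.6,4.6,66,30,6,8,45)
"; python3 go.py .5789 -.2982 .03 25
```

```text
[ 0.5806 -0.2989  0.0539] 24.96 centre [ 0.5745 -0.2857] F [-1.   0.1  0.4] w 0.745 t 8.5
t 8.5 pos [ 0.5806 -0.2989  0.0539] yaw_y 24.96 w 0.745 F [-1.   0.1  0.4] -> off [23.9 -1.4 -1.4] twist -0.04 j7 0.55
```

View pics/h8t.png

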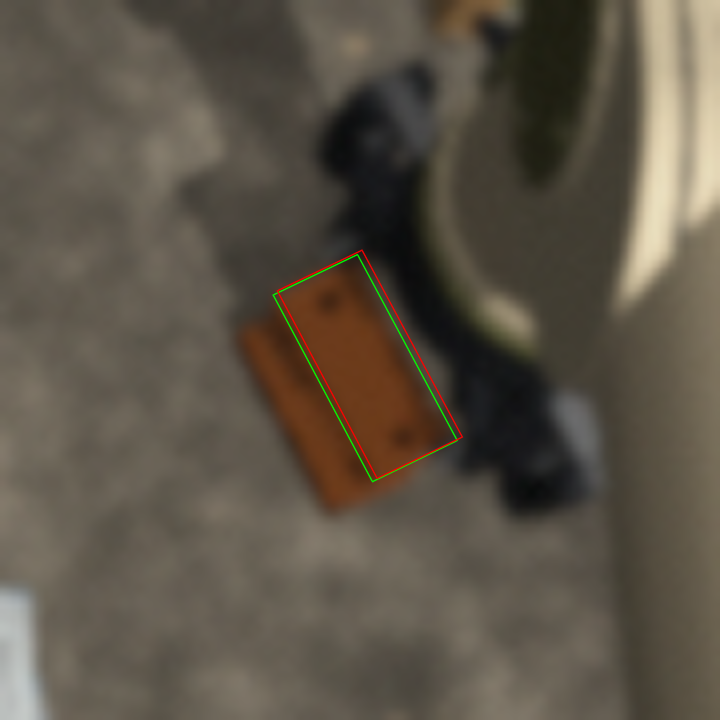

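```bash
cat > two.py <<'E'
from fit import *
def two(cam,img,p0,pile,z0,z1,sig=.6,zp=.012):
    X=np.vstack([box(p0[0]/1e3,p0[1]/1e3,np.radians(p0[2]),.066,.03,z0,z1),box(pile[0]/1e3,pile[1]/1e3,np.radians(pile[2]),.066,.03,0,zp)])
    roi=roiof(cam,X,5); x,y,w,h=roi; f=np.clip(brown(img[y:y+h,x:x+w].astype(np.float32)),0,.3)
    def cost(p):
        m=np.maximum(mask(cam,box(p[0]/1e3,p[1]/1e3,np.radians(p[2]),.066,.03,z0,z1),roi),mask(cam,box(p[3]/1e3,p[4]/1e3,np.radians(p[5]),.066,.03,0,zp),roi))
        A=np.stack([m.ravel(),np.ones(m.size)],1); s=np.linalg.lstsq(A,f.ravel(),rcond=None)[0]
        return float(((A@s-f.ravel())**2).sum())
    s0=np.array([*p0,*pile]); sim=[s0]+[s0+np.eye(6)[i]*3 for i in range(6)]
    r=minimize(cost,s0,method="Nelder-Mead",options=dict(initial_simplex=sim,maxiter=900)); return r.x.round(2),round(r.fun,3)
if __name__=="__main__":
    print(two("top",cv2.imread("pics/h8t_raw.png"),[574.5,-285.7,25],[572.7,-285,25],.0585,.0645))
    # single-pile edge variations
    t=cv2.imread("pics/top0.png")
    for pad in(3,5,8):
        X=box(.5727,-.285,np.radians(25),.066,.03,0,.012)
        print(fit("top",t,brown,[572,-285,25],.066,.03,0,.012,roiof("top",X,pad)))
        print(fit("top",t,lambda a:np.clip(brown(a),0,.25),[572,-285,25],.066,.03,0,.012,roiof("top",X,pad)))
E
python3 two.py
```

```text
(array([ 572.67, -282.86,   25.97,  572.6 , -285.7 ,   24.68]), np.float64(1.086))
(array([ 572.36, -284.89,   23.44]), np.float64(0.6776871017640054))
(array([ 572.57, -284.81,   24.15]), np.float64(0.11455242482957936))
(array([ 572.36, -284.89,   23.44]), np.float64(0.6826033498599873))
(array([ 572.57, -284.81,   24.15]), np.float64(0.11895952964602124))
(array([ 572.36, -284.89,   23.44]), np.float64(0.6883530395856162))
(array([ 572.57, -284.81,   24.15]), np.float64(0.12415104074369421))
```

Run:
```python
from ov import *
a=cv2.imread("pics/h8t_raw.png"); q=proj("top",[.574,-.285,.06]).astype(int)
c=a[q[1]-22:q[1]+22,q[0]-22:q[0]+22]; c=cv2.resize(np.clip(c.astype(float)*1.8,0,255).astype(np.uint8),None,fx=13,fy=13,interpolation=cv2.INTER_NEAREST)
cv2.imwrite("pics/z8.png",c)
```

```text
(no output)
```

View pics/z8.png

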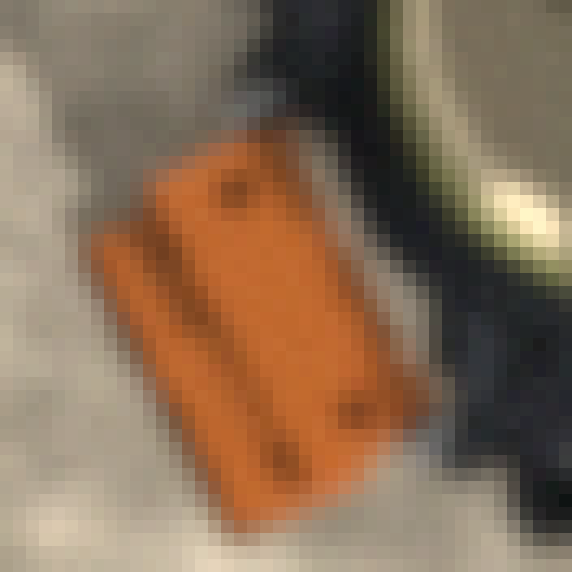

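Run:
```python
from ov import *
q=proj("top",[.574,-.285,.06]).astype(int)
f=lambda z:np.array(q)-22+(np.array(z)+.5)/13-.5
a,b=f((237,188)),f((355,410)); A,B=onplane("top",a,.0645),onplane("top",b,.0645)
print("held",A.round(4),B.round(4),((A+B)/2).round(4),np.degrees(np.arctan2(*(A-B)[[1,0]])).round(1),np.linalg.norm(A-B))
# initial pile holes: c1.png right panel: (572-400,158),(615-400,242) at 5x from (325,135)
g=lambda z,o,S:np.array(o)+(np.array(z)+.5)/S-.5
A,B=[onplane("top",g(p,(325,135),5),.012) for p in((172,158),(215,242))]; print("pile",((A+B)/2).round(4),np.degrees(np.arctan2(*(A-B)[[1,0]])).round(1),np.linalg.norm(A-B))
A,B=[onplane("top",g(p,(125,155),5),.068) for p in((211,151),(169,241))]; print("spacer",((A+B)/2).round(4),np.degrees(np.arctan2(*(A-B)[[1,0]])).round(1),np.linalg.norm(A-B))
```

```text
held [ 0.5949 -0.2745  0.0645] [ 0.5513 -0.2947  0.0645] [ 0.5731 -0.2846  0.0645] 24.8 0.04809536246822552
pile [ 0.573  -0.2842  0.012 ] 24.1 0.048895868025376925
spacer [0.5208 0.2255 0.068 ] -24.1 0.048736263194207326
```

send_rows --grip '[255, 255, 255, 255, 255]' --pt "10 0 0" --pt "20 0 0" --pt "30 0 0" --pt "38 0 0" --pt "38 0 0" --twist '[0.4, 0.4, 0.4, 0.4, 0.4]'

```text
clock: 8.92
position: [0.5776, -0.2982, 0.0101]
ee_rot: [0.382, 0.596, -0.382, 0.594]
ft_force: [-1.7, 0.2, -1.3]
grip_width: 0.743
```

```bash
python3 go.py .5806 -.2985 .0085 24.6;  python3 -c "
from held import run
run('top','h9t',0,14.6,4.6,66,30,6,13,22)
"
```

```text
t 8.92 pos [ 0.5776 -0.2982  0.0101] yaw_y 24.55 w 0.743 F [-1.7  0.2 -1.3] -> off [1.6 2.6 1.5] twist -0.05 j7 0.52
[ 0.5781 -0.2983  0.0112] 24.55 centre [ 0.5721 -0.285 ] F [ 0.2  1.2 -0.4] w 0.74 t 8.9667
```

View pics/h9t_c.png

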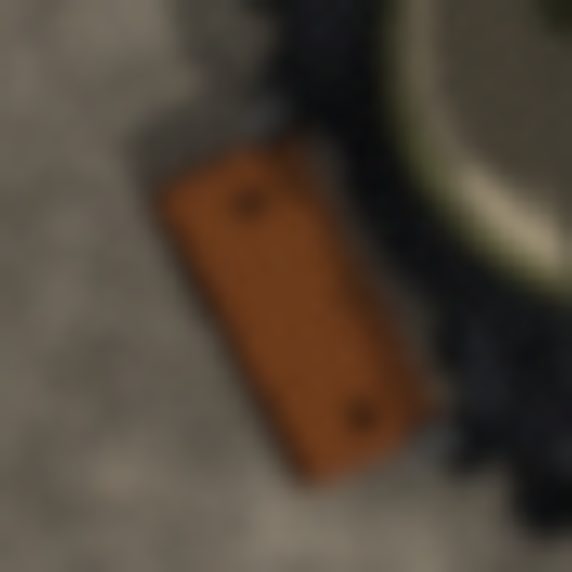

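send_rows --grip '[255, 255, 255, 255, 255]' --pt "0 1.5 1" --pt "0 1.5 1" --pt "0 1.5 1" --pt "0 1.5 1" --pt "0 1.5 1" --twist '[0, 0, 0, 0, 0]'

```text
clock: 9.38
position: [0.5809, -0.2991, 0.0131]
ee_rot: [0.382, 0.595, -0.382, 0.595]
ft_force: [0.3, -0.8, 0.2]
grip_width: 0.744
```

```bash
python3 go.py .5806 -.2985 .0085 24.6
```

```text
t 9.38 pos [ 0.5809 -0.2991  0.0131] yaw_y 24.54 w 0.744 F [ 0.3 -0.8  0.2] -> off [ 4.6 -0.  -0.7] twist -0.06 j7 0.52
```

send_rows --grip '[255, 255, 255, 255, 255]' --pt "2 0 -0.5" --pt "4 0 -0.5" --pt "5 0 -0.5" --pt "5 0 -0.5" --pt "5 0 -0.5" --twist '[0, 0, 0, 0, 0]'

```text
clock: 9.8
position: [0.5805, -0.2986, 0.0077]
ee_rot: [0.382, 0.595, -0.382, 0.595]
ft_force: [0.6, 0.3, 0.3]
grip_width: 0.739
```

```bash
python3 go.py .5806 -.2985 .0085 24.6;  python3 -c "
from held import run
run('top','h10t',0,14.6,4.6,66,30,6,13,22)
run('scene','h10s',0,14.6,4.6,66,30,6,10,30)
"
```

```text
t 9.8 pos [ 0.5805 -0.2986  0.0077] yaw_y 24.54 w 0.739 F [0.6 0.3 0.3] -> off [-0.8  0.1 -0. ] twist -0.06 j7 0.52
[ 0.5805 -0.2985  0.0077] 24.54 centre [ 0.5745 -0.2852] F [-0.4 -0.3  0.2] w 0.741 t 9.85
[ 0.5805 -0.2986  0.0077] 24.54 centre [ 0.5745 -0.2853] F [0.1 0.5 0.5] w 0.742 t 9.9
```

View pics/h10t_c.png

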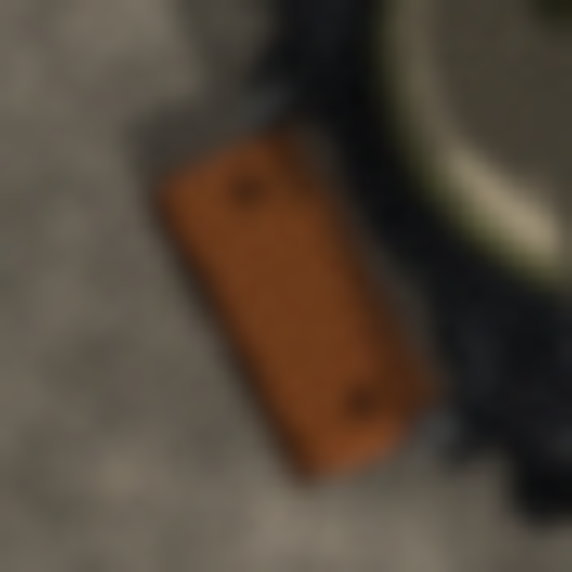

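View pics/h10s_c.png

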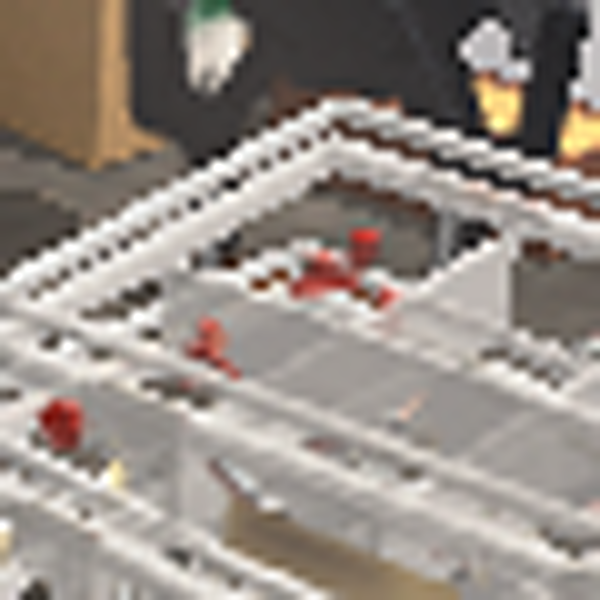

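send_rows --grip '[0, 0, 0, 0, 0]' --pt "0 0 0" --pt "0 0 0" --pt "0 0 0" --pt "-3 0 0" --pt "-20 0 0" --twist '[0, 0, 0, 0, 0]'

```text
clock: 10.32
position: [0.5788, -0.298, 0.0254]
ee_rot: [0.382, 0.596, -0.382, 0.593]
ft_force: [0.3, 0.2, -0.3]
grip_width: 1.002
```

```bash
python3 go.py .49 .10 .24 -24.9
```

```text
t 10.32 pos [ 0.5788 -0.298   0.0254] yaw_y 24.55 w 1.002 F [ 0.3  0.2 -0.3] -> off [-213.5   83.9 -399.6] twist 49.45 j7 0.53
```

send_rows --grip '[0, 0, 0, 0, 0]' --pt "-35 0 0" --pt "-75 0 0" --pt "-115 5 -20" --pt "-155 15 -50" --pt "-195 30 -90" --twist '[0, 0, 7, 14, 21]'

```text
clock: 10.73
position: [0.5719, -0.2254, 0.2047]
ee_rot: [0.487, 0.513, -0.486, 0.514]
ft_force: [1.0, -0.1, -0.3]
grip_width: 1.0
```

```bash
python3 go.py .49 .10 .24 -24.9
```

```text
t 10.73 pos [ 0.5719 -0.2254  0.2047] yaw_y 3.06 w 1.0 F [ 1.  -0.1 -0.3] -> off [ -35.7  -64.4 -329.3] twist 27.96 j7 0.16
```

send_rows --grip '[0, 0, 0, 0, 0]' --pt "-36 -64 -329" --pt "-36 -64 -329" --pt "-36 -64 -329" --pt "-36 -64 -329" --pt "-36 -64 -329" --twist '[7, 14, 21, 28, 28]'

```text
clock: 11.15
position: [0.5191, -0.0226, 0.225]
ee_rot: [0.596, 0.38, -0.596, 0.381]
ft_force: [1.7, 0.7, 0.2]
grip_width: 1.003
```

```bash
python3 go.py .5148 .2114 .15 -24.9
python3 - <<'E'
from ov import *
im,d=viewer.camera("top"); cv2.imwrite("pics/top3.png",im); np.save("top3.npy",d)
a=crop(im,325,135,80,80,5); b=crop(im,125,155,80,80,5); 
for z,col in((.018,(0,255,0)),): poly(a,"top",rect(.573,-.2845,np.radians(24.4),.066,.03,z),5,np.array([325,135]),col)
cv2.imwrite("pics/c4.png",np.hstack([b,a]))
for cap in(.25,.3): 
  X=box(.5727,-.285,np.radians(25),.066,.03,0,.018)
  print(fit("top",im,lambda a:np.clip(brown(a),0,cap),[572,-285,25],.066,.03,0,.018,roiof("top",X,5)))
E
```

```text
t 11.15 pos [ 0.5191 -0.0226  0.225 ] yaw_y -24.92 w 1.003 F [1.7 0.7 0.2] -> off [  74.8 -102.6 -210.4] twist -0.02 j7 -0.58
(array([ 572.7 , -285.26,   24.5 ]), np.float64(0.15620403698015867))
(array([ 572.9 , -285.24,   24.43]), np.float64(0.2823822665997039))
```

View pics/c4.png

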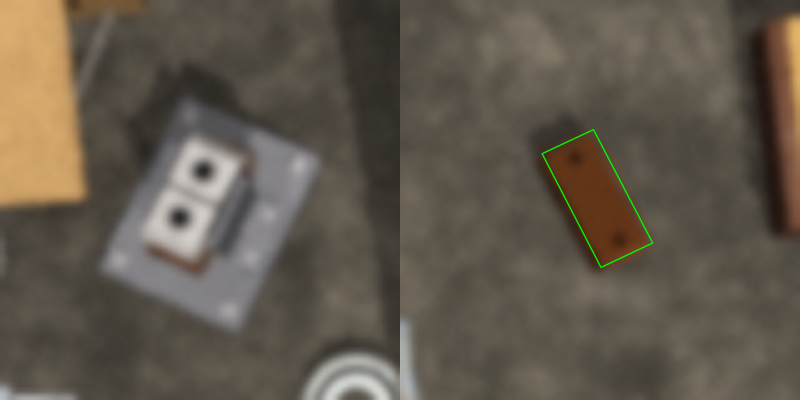

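Run:
```python
from ov import *
g=lambda z,o,S:np.array(o)+(np.array(z)+.5)/S-.5
A,B=[onplane("top",g(p,(125,155),5),.062) for p in((203,170),(179,217))]; print(((A+B)/2).round(4),np.degrees(np.arctan2(*(A-B)[[1,0]])).round(1))
im=cv2.imread("pics/top3.png")
X=box(.521,.225,np.radians(-25),.058,.028,.038,.062)
print(fit("top",im,lambda a:np.clip(a.mean(-1),120,200),[521,225,-25],.048,.028,.062,.062,roiof("top",X,1)))
```

```text
[0.5229 0.2261 0.062 ] -26.2
(array([520.48, 226.44, -25.51]), np.float64(188688.2539954734))
```

send_rows --grip '[0, 0, 0, 0, 0]' --pt "0 -102 -210" --pt "0 -102 -210" --pt "15 -102 -210" --pt "30 -102 -210" --pt "45 -102 -210" --twist '[0, 0, 0, 0, 0]'

```text
clock: 11.62
position: [0.5154, 0.1813, 0.1948]
ee_rot: [0.596, 0.382, -0.593, 0.383]
ft_force: [1.5, 0.2, -0.2]
grip_width: 1.003
```

```bash
python3 go.py .5156 .2128 .12 -25
```

```text
t 11.62 pos [0.5154 0.1813 0.1948] yaw_y -24.42 w 1.003 F [ 1.5  0.2 -0.2] -> off [ 74.8 -13.1 -28.6] twist 0.58 j7 -1.03
```

send_rows --grip '[0, 0, 0, 0, 0]' --pt "10 -13 -28" --pt "30 -13 -28" --pt "50 -13 -28" --pt "70 -13 -28" --pt "75 -13 -28" --twist '[0.3, 0.3, 0.3, 0.3, 0.3]'

```text
clock: 12.03
position: [0.5133, 0.2088, 0.1154]
ee_rot: [-0.594, -0.382, 0.597, -0.381]
ft_force: [-0.6, 0.2, -0.0]
grip_width: 1.003
```

```bash
python3 go.py .5156 .2128 .07 -25
```

```text
t 12.03 pos [0.5133 0.2088 0.1154] yaw_y -24.71 w 1.003 F [-0.6  0.2 -0. ] -> off [45.4  0.5 -4.7] twist 0.29 j7 -1.15
```

send_rows --grip '[0, 0, 0, 0, 0]' --pt "10 0 -2" --pt "20 0 -2" --pt "30 0 -2" --pt "38 0 -2" --pt "45 0 -2" --twist '[0.3, 0.3, 0.3, 0.3, 0.3]'

```text
clock: 12.45
position: [0.5156, 0.2112, 0.0726]
ee_rot: [0.597, 0.38, -0.597, 0.38]
ft_force: [-1.1, 0.4, 0.3]
grip_width: 1.0
```

```bash
python3 go.py .5156 .2128 .037 -25
```

```text
t 12.45 pos [0.5156 0.2112 0.0726] yaw_y -25.07 w 1.0 F [-1.1  0.4  0.3] -> off [35.6 -0.6 -1.4] twist -0.07 j7 -1.2
```

send_rows --grip '[0, 0, 0, 0, 0]' --pt "4 0 0" --pt "8 0 0" --pt "12 0 0" --pt "16 0 0" --pt "20 0 0" --twist '[0, 0, 0, 0, 0]'

```text
clock: 12.87
position: [0.5157, 0.2114, 0.053]
ee_rot: [0.597, 0.38, -0.596, 0.38]
ft_force: [-0.8, -0.3, -0.1]
grip_width: 0.999
```

```bash
python3 go.py .5156 .2128 .037 -25
python3 - <<'E'
from ov import *
im,d=viewer.camera("scene"); cv2.imwrite(f"pics/scene7.png",im)
cv2.imwrite("pics/s7.png",crop(im,140,130,130,150,4))
E
```

```text
t 12.87 pos [0.5157 0.2114 0.053 ] yaw_y -25.06 w 0.999 F [-0.8 -0.3 -0.1] -> off [16.  -0.7 -1.2] twist -0.06 j7 -1.21
```

View pics/s7.png

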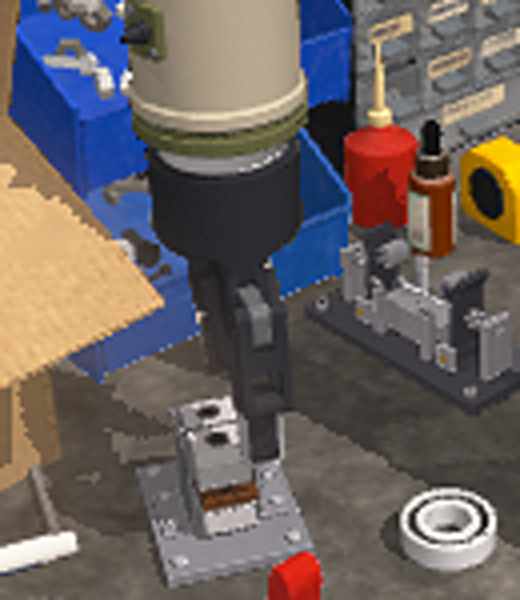

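send_rows --grip '[0, 0, 0, 0, 0]' --pt "4 0 0" --pt "8 0 0" --pt "12 0 0" --pt "15 0 0" --pt "15 0 0" --twist '[0, 0, 0, 0, 0]'

```text
clock: 13.33
position: [0.5151, 0.2112, 0.0374]
ee_rot: [-0.596, -0.38, 0.597, -0.38]
ft_force: [0.7, -1.2, -0.7]
grip_width: 1.003
```

```bash
python3 go.py .5156 .2128 .037 -25
```

```text
t 13.33 pos [0.5151 0.2112 0.0374] yaw_y -25.06 w 1.003 F [ 0.7 -1.2 -0.7] -> off [ 0.4 -0.3 -1.7] twist -0.06 j7 -1.23
```

send_rows --grip '[60, 255, 255, 255, 255]' --pt "0 0 0" --pt "0 0 0" --pt "0 0 0" --pt "0 0 0" --pt "0 0 0" --twist '[0, 0, 0, 0, 0]' --newtons 70

```text
clock: 13.75
position: [0.5158, 0.2115, 0.0391]
ee_rot: [0.597, 0.379, -0.596, 0.38]
ft_force: [-2.6, -1.9, 6.6]
grip_width: 0.652
```

send_rows --grip '[255, 255, 255, 255, 255]' --pt "0 0 0" --pt "-2 0 0" --pt "-5 0 0" --pt "-9 0 0" --pt "-14 0 0" --twist '[0, 0, 0, 0, 0]'

```text
clock: 14.17
position: [0.5153, 0.2113, 0.0524]
ee_rot: [-0.596, -0.38, 0.597, -0.38]
ft_force: [0.3, -1.2, -2.2]
grip_width: 0.651
```

```bash
python3 go.py .5156 .2128 .037 -25
python3 - <<'E'
from ov import *
im,d=viewer.camera("scene"); cv2.imwrite(f"pics/scene8.png",im)
cv2.imwrite("pics/s8.png",crop(im,150,180,90,100,6))
E
```

```text
t 14.17 pos [0.5153 0.2113 0.0524] yaw_y -25.06 w 0.651 F [ 0.3 -1.2 -2.2] -> off [15.4 -0.4 -1.5] twist -0.06 j7 -1.21
```

View pics/s8.png

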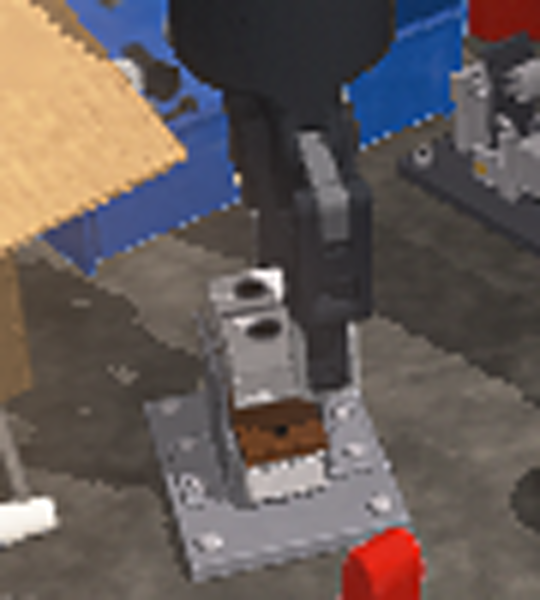

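send_rows --grip '[255, 255, 255, 255, 255]' --pt "-25 0 0" --pt "-60 0 0" --pt "-95 0 10" --pt "-130 0 30" --pt "-165 0 60" --twist '[0, 0, 0, 0, 0]'

```text
clock: 14.63
position: [0.4909, 0.1611, 0.216]
ee_rot: [0.597, 0.381, -0.595, 0.38]
ft_force: [0.8, -1.5, -0.2]
grip_width: 0.653
```

```bash
python3 go.py .50 -.12 .23 0
```

```text
t 14.63 pos [0.4909 0.1611 0.216 ] yaw_y -24.88 w 0.653 F [ 0.8 -1.5 -0.2] -> off [-14.5 126.5 251.1] twist -24.88 j7 -0.97
```

send_rows --grip '[255, 255, 255, 255, 255]' --pt "-14 126 251" --pt "-14 126 251" --pt "-14 126 251" --pt "-14 126 251" --pt "-14 126 251" --twist '[-5, -10, -15, -20, -25]'

```text
clock: 15.05
position: [0.4967, -0.0484, 0.2248]
ee_rot: [0.499, 0.5, -0.499, 0.501]
ft_force: [1.2, 0.4, -0.8]
grip_width: 0.648
```

```bash
python3 go.py .449 -.343 .20 0
```

```text
t 15.05 pos [ 0.4967 -0.0484  0.2248] yaw_y 0.2 w 0.648 F [ 1.2  0.4 -0.8] -> off [ 25.1 -48.7 294.4] twist 0.2 j7 -0.06
```

send_rows --grip '[255, 255, 255, 255, 255]' --pt "0 -49 294" --pt "0 -49 294" --pt "0 -49 294" --pt "5 -49 294" --pt "25 -49 294" --twist '[0, 0, 0, 0, 0]'

```text
clock: 15.47
position: [0.4625, -0.2535, 0.2169]
ee_rot: [0.5, 0.499, -0.5, 0.501]
ft_force: [1.2, -0.7, -0.9]
grip_width: 0.649
```

```bash
python3 go.py .449 -.343 .04 0
```

```text
t 15.47 pos [ 0.4625 -0.2535  0.2169] yaw_y -0.06 w 0.649 F [ 1.2 -0.7 -0.9] -> off [177.  -13.8  89.2] twist -0.06 j7 0.32
```

send_rows --grip '[255, 255, 255, 255, 255]' --pt "20 -14 89" --pt "50 -14 89" --pt "90 -14 89" --pt "125 -14 89" --pt "155 -14 89" --twist '[0, 0, 0, 0, 0]'

```text
clock: 15.88
position: [0.4476, -0.3419, 0.0586]
ee_rot: [-0.501, -0.499, 0.501, -0.499]
ft_force: [0.5, 0.2, -1.5]
grip_width: 0.652
```

send_rows --grip '[255, 255, 255, 255, 255]' --pt "5 0 0" --pt "8 0 0" --pt "10 0 0" --pt "10 0 0" --pt "10 0 0" --twist '[0, 0, 0, 0, 0]'

```text
clock: 16.3
position: [0.45, -0.3409, 0.0529]
ee_rot: [0.5, 0.499, -0.5, 0.501]
ft_force: [-0.2, -0.0, -1.4]
grip_width: 0.65
```

```bash
python3 go.py .449 -.343 .001 0; python3 -c "
from held import run
run('top','h11t',0,15.2,-.5,58,28,24,8,40)
run('scene','h11s',0,15.2,-.5,58,28,24,8,40)
"
```

```text
t 16.3 pos [ 0.45   -0.3409  0.0529] yaw_y -0.04 w 0.65 F [-0.2 -0.  -1.4] -> off [51.9 -1.2  2. ] twist -0.04 j7 0.36
[ 0.4498 -0.3409  0.0527] -0.05 centre [ 0.4498 -0.3257] F [ 0.  -0.1 -1.7] w 0.651 t 16.35
[ 0.4496 -0.3408  0.0523] -0.05 centre [ 0.4496 -0.3256] F [-0.1 -0.1 -1.4] w 0.644 t 16.4
```

View pics/h11t.png

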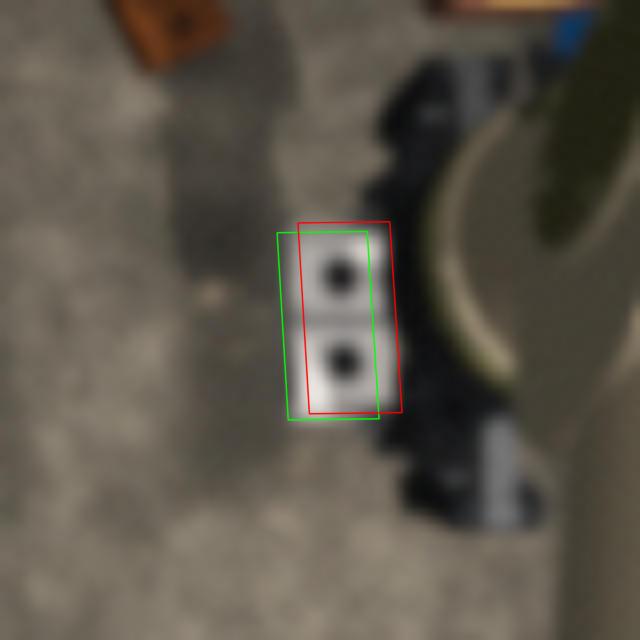

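View pics/h11s.png

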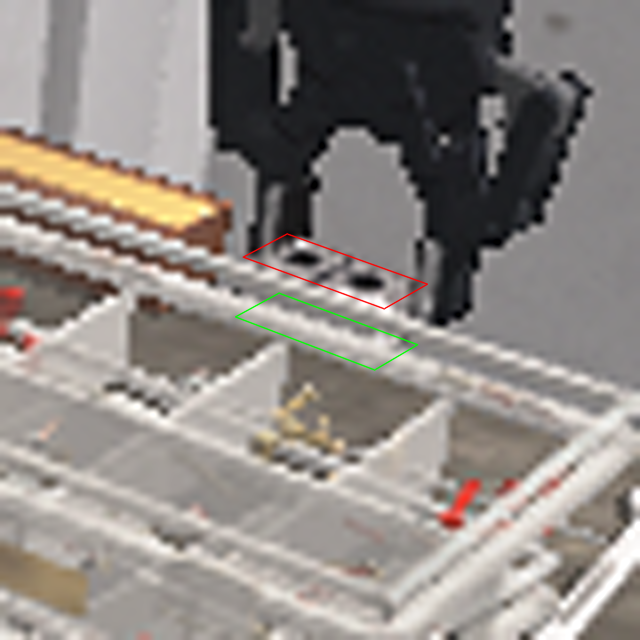

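send_rows --grip '[255, 255, 255, 255, 255]' --pt "15 0 0" --pt "28 0 0" --pt "38 0 0" --pt "44 0 0" --pt "46 0 0" --twist '[0, 0, 0, 0, 0]'

```text
clock: 16.82
position: [0.448, -0.3398, 0.0032]
ee_rot: [0.5, 0.5, -0.5, 0.499]
ft_force: [-0.9, 0.3, -1.1]
grip_width: 0.649
```

```bash
python3 go.py .449 -.343 .001 0
```

```text
t 16.82 pos [ 0.448  -0.3398  0.0032] yaw_y -0.05 w 0.649 F [-0.9  0.3 -1.1] -> off [2.2 1.  3.2] twist -0.05 j7 0.33
```

Settle and ease down.

send_rows --grip '[255, 255, 255, 255, 255]' --pt "0 0 0" --pt "0 0 0" --pt "1 0 0" --pt "2 0 0" --pt "3 0 0" --twist '[0, 0, 0, 0, 0]'

```text
clock: 17.23
position: [0.4488, -0.3405, 0.0018]
ee_rot: [0.5, 0.499, -0.5, 0.5]
ft_force: [0.1, 0.8, -1.3]
grip_width: 0.648
```

```bash
python3 go.py .449 -.343 .001 0
```

```text
t 17.23 pos [ 0.4488 -0.3405  0.0018] yaw_y -0.07 w 0.648 F [ 0.1  0.8 -1.3] -> off [0.8 0.2 2.5] twist -0.07 j7 0.33
```

send_rows --grip '[255, 255, 255, 255, 255]' --pt "0 0 0" --pt "0.5 0 0" --pt "1 0 0" --pt "1.5 0 0" --pt "1.5 0 0" --twist '[0, 0, 0, 0, 0]'

```text
clock: 17.65
position: [0.4487, -0.3404, 0.001]
ee_rot: [-0.5, -0.5, 0.5, -0.5]
ft_force: [-4.8, 2.8, 11.1]
grip_width: 0.657
```

```bash
python3 go.py .449 -.343 .001 0
```

```text
t 17.65 pos [ 0.4487 -0.3404  0.001 ] yaw_y -0.07 w 0.657 F [-4.8  2.8 11.1] -> off [0.  0.3 2.6] twist -0.07 j7 0.33
```

send_rows --grip '[0, 0, 0, 0, 0]' --pt "-0.5 0 0" --pt "-0.5 0 0" --pt "-0.5 0 0" --pt "-2 0 0" --pt "-20 0 0" --twist '[0, 0, 0, 0, 0]'

```text
clock: 18.07
position: [0.4469, -0.3391, 0.0176]
ee_rot: [0.5, 0.501, -0.5, 0.498]
ft_force: [-0.7, 0.3, -0.0]
grip_width: 0.999
```

send_rows --grip '[0, 0, 0, 0, 0]' --pt "-40 0 0" --pt "-80 0 0" --pt "-120 0 0" --pt "-150 0 30" --pt "-150 0 70" --twist '[0, 0, 0, 0, 0]'

```text
clock: 18.48
position: [0.4527, -0.4095, 0.1782]
ee_rot: [0.499, 0.497, -0.498, 0.505]
ft_force: [1.8, -0.6, 0.9]
grip_width: 1.001
```

```bash
python3 - <<'E'
from ov import *
im,d=viewer.camera("top"); cv2.imwrite("pics/top5.png",im)
a=crop(im,350,190,70,70,8); poly(a,"top",rect(.4487,-.3252,0,.058,.028,.024),8,np.array([350,190]),(0,0,255)); cv2.imwrite("pics/c5.png",a)
E
python3 go.py .4487 -.3252 .1 90
```

```text
t 18.53 pos [ 0.4477 -0.4204  0.174 ] yaw_y -0.38 w 1.003 F [-7.9 -5.7 -2.1] -> off [ 73.2   0.1 -95.8] twist 89.62 j7 0.52
```

View pics/c5.png

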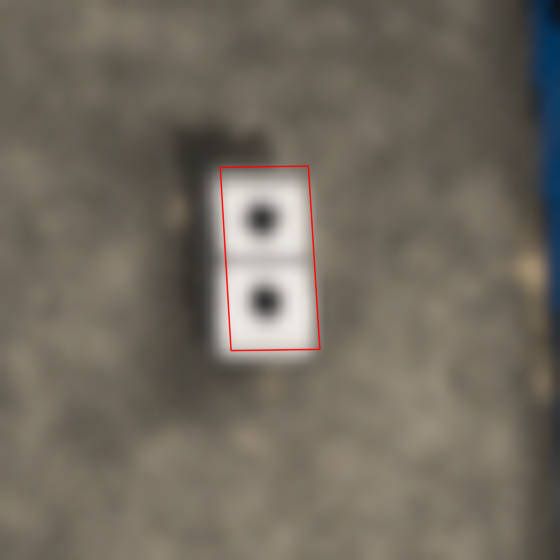

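Run:
```python
from ov import *
im=cv2.imread("pics/top5.png")
g=lambda z,o,S:np.array(o)+(np.array(z)+.5)/S-.5
A,B=[onplane("top",g(p,(350,190),8),.024) for p in((262,218),(266,301))]; print(((A+B)/2).round(4),np.degrees(np.arctan2(*(A-B)[[1,0]])).round(1))
X=box(.4487,-.325,0,.058,.028,0,.024)
for lo,hi in((110,200),(130,220),(120,180)):
  print(fit("top",im,lambda a:np.clip(a.mean(-1),lo,hi),[448,-325,0],.058,.028,.005,.0235,roiof("top",X,4)))
```

```text
[ 0.4481 -0.3235  0.024 ] -0.7
(array([ 446.68, -326.42,   -1.71]), np.float64(196236.28415951232))
(array([ 446.67, -326.01,   -2.17]), np.float64(244193.83110199263))
(array([ 446.64, -326.31,   -2.03]), np.float64(92902.82728873673))
```

send_rows --grip '[0, 0, 0, 0, 0]' --pt "0 0 -30" --pt "0 0 -60" --pt "0 0 -96" --pt "0 0 -96" --pt "0 0 -96" --twist '[-7, -14, -21, -28, -35]'

```text
clock: 18.95
position: [0.4491, -0.312, 0.1702]
ee_rot: [0.324, 0.629, -0.324, 0.629]
ft_force: [-0.6, -1.2, -0.5]
grip_width: 1.001
```

send_rows --grip '[0, 0, 0, 0, 0]' --pt "0 0 0" --pt "0 0 0" --pt "0 0 0" --pt "0 0 0" --pt "0 0 0" --twist '[-7, -14, -21, -28, -35]'

```text
clock: 19.37
position: [0.4485, -0.3142, 0.1698]
ee_rot: [0.121, 0.697, -0.121, 0.697]
ft_force: [-0.6, 1.1, 0.2]
grip_width: 1.0
```

```bash
python3 go.py .448 -.3252 .1 89.4
```

```text
t 19.37 pos [ 0.4485 -0.3142  0.1698] yaw_y 70.28 w 1.0 F [-0.6  1.1  0.2] -> off [ 69.8 -10.5   3.3] twist -19.12 j7 1.58
```

send_rows --grip '[0, 0, 0, 0, 0]' --pt "10 -10 3" --pt "30 -10 3" --pt "50 -10 3" --pt "70 -10 3" --pt "80 -10 3" --twist '[-7, -14, -19.2, -19.2, -19.2]'

```text
clock: 19.78
position: [0.4468, -0.3242, 0.0875]
ee_rot: [0.006, 0.708, -0.005, 0.706]
ft_force: [-0.7, 0.7, -0.2]
grip_width: 0.996
```

send_rows --grip '[0, 0, 0, 0, 0]' --pt "10 0 0" --pt "20 0 0" --pt "30 0 0" --pt "30 0 0" --pt "30 0 0" --twist '[0, 0, 0, 0, 0]'

```text
clock: 20.2
position: [0.4481, -0.3246, 0.0599]
ee_rot: [0.005, 0.707, -0.005, 0.707]
ft_force: [-1.2, -0.2, 0.0]
grip_width: 1.001
```

```bash
python3 go.py .448 -.3252 .004 89.4;  python3 -c "
from held import run
run('top','h12t',0,0,-58,28,58,24,8,35)
"
```

```text
t 20.2 pos [ 0.4481 -0.3246  0.0599] yaw_y 89.14 w 1.001 F [-1.2 -0.2  0. ] -> off [55.9 -0.6 -0. ] twist -0.26 j7 1.82
[ 0.4484 -0.3248  0.0604] 89.14 centre [ 0.4484 -0.3248] F [ 0.2  0.3 -0.5] w 0.999 t 20.25
```

View pics/h12t_c.png

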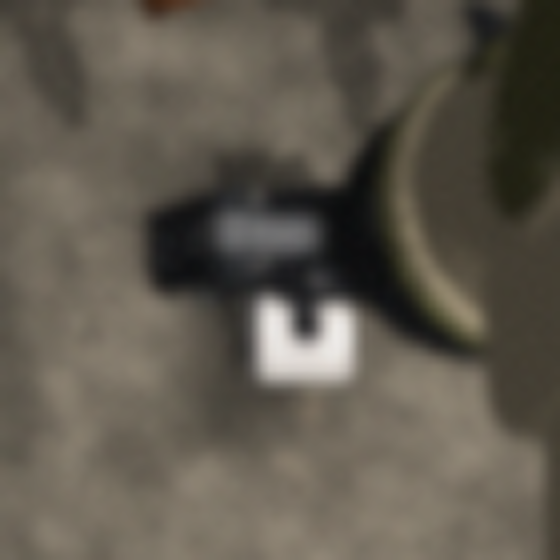

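send_rows --grip '[0, 0, 0, 0, 0]' --pt "15 0 0" --pt "30 0 0" --pt "44 0 0" --pt "52 0 0" --pt "52 0 0" --twist '[0, 0, 0, 0, 0]'

```text
clock: 20.67
position: [0.4473, -0.3242, 0.0066]
ee_rot: [0.006, 0.708, -0.005, 0.707]
ft_force: [-0.7, -0.1, -0.5]
grip_width: 1.0
```

```bash
python3 go.py .448 -.3252 .004 89.4
```

```text
t 20.67 pos [ 0.4473 -0.3242  0.0066] yaw_y 89.14 w 1.0 F [-0.7 -0.1 -0.5] -> off [ 2.6 -1.   0.8] twist -0.26 j7 1.77
```

send_rows --grip '[0, 100, 255, 255, 255]' --pt "3 0 0" --pt "3 0 0" --pt "3 0 0" --pt "3 0 0" --pt "3 0 0" --twist '[0, 0, 0, 0, 0]' --newtons 90

```text
clock: 21.08
position: [0.4483, -0.3249, 0.0055]
ee_rot: [0.005, 0.707, -0.006, 0.707]
ft_force: [-0.2, 0.9, -0.8]
grip_width: 0.452
```

send_rows --grip '[255, 255, 255, 255, 255]' --pt "0 0 0" --pt "0 0 0" --pt "0 0 0" --pt "0 0 0" --pt "0 0 0" --twist '[0, 0, 0, 0, 0]'

```text
clock: 21.5
position: [0.4485, -0.325, 0.0057]
ee_rot: [0.005, 0.707, -0.006, 0.707]
ft_force: [-0.3, 1.1, 6.2]
grip_width: 0.305
```

```bash
python3 go.py .448 -.3252 .004 89.4
```

```text
t 21.5 pos [ 0.4485 -0.325   0.0057] yaw_y 89.14 w 0.305 F [-0.3  1.1  6.2] -> off [ 1.7 -0.2 -0.5] twist -0.26 j7 1.77
```

Run:
```python
from ov import *
im=cv2.imread("pics/top0.png"); im=np.clip(im.astype(float)*1.6,0,255).astype(np.uint8)
S=12; o=np.array([222,145]); a=crop(im,222,145,46,64,S)[:, :]
nx,ny,yw=.572,.022,np.radians(-1.0)
poly(a,"top",rect(nx,ny,yw,.16,.07,.008),S,o,(0,255,0))
poly(a,"top",rect(nx,ny,yw,.054,.024,.03),S,o,(0,0,255))
c,s=np.cos(yw),np.sin(yw)
def P(x,y): return nx+c*x-s*y, ny+s*x+c*y
for gx in(-.022,.022):
    x0,y0=P(gx,0); poly(a,"top",rect(x0,y0,yw,.008,.031,.048),S,o,(255,255,0))
for gx in(-.028,.028):
    x0,y0=P(gx,0); poly(a,"top",rect(x0,y0,yw,.016,.015,.056),S,o,(255,0,255))
cv2.imwrite("pics/n1.png",a)
print(a.shape)
```

```text
(768, 552, 3)
```

View pics/n1.png

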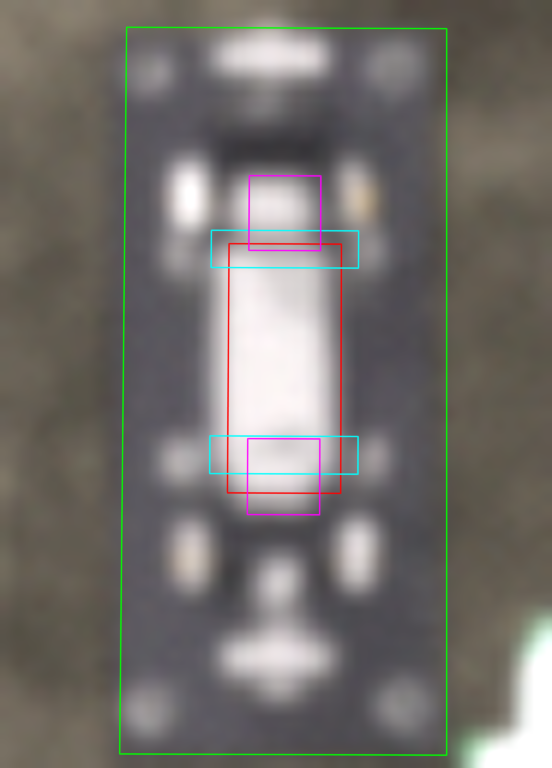

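Run:
```python
from ov import *
from scipy.ndimage import map_coordinates
for nm in("top0","top3"):
    im=cv2.imread(f"pics/{nm}.png").astype(float)
    for yawd in(-1,0,.6,1.2):
        yw=np.radians(yawd); c,s=np.cos(yw),np.sin(yw); n=np.array([.572,.024])
        def prof(along,offs,axis):
            out=[]
            for f in offs:
                pts=[ (n+np.array([[c,-s],[s,c]])@(np.array([a,f]) if axis=='y' else np.array([f,a]))) for a in along]
                q=np.array([proj("top",[*p,.008]) for p in pts]); out.append(map_coordinates(im.mean(-1),[q[:,1],q[:,0]],order=1).mean())
            return np.array(out)
        offs=np.arange(.027,.046,.0005)
        L=prof(np.linspace(-.065,.065,60),offs,'y'); Rr=prof(np.linspace(-.03,.065,60),-offs,'y')
        gl,gr=np.gradient(cv2.GaussianBlur(L[None],(0,0),1.5)[0]),np.gradient(cv2.GaussianBlur(Rr[None],(0,0),1.5)[0])
        offx=np.arange(.07,.09,.0005)
        T=prof(np.linspace(-.03,.03,40),offx,'x'); B=prof(np.linspace(-.03,.03,40),-offx,'x')
        gt,gb=np.gradient(cv2.GaussianBlur(T[None],(0,0),1.5)[0]),np.gradient(cv2.GaussianBlur(B[None],(0,0),1.5)[0])
        print(nm,yawd,"L",offs[gl.argmax()].round(4),gl.max().round(2),"R",offs[gr.argmax()].round(4),gr.max().round(2),"T",offx[gt.argmax()].round(4),gt.max().round(2),"B",offx[gb.argmax()].round(4),gb.max().round(2))
```

```text
top0 -1 L 0.0385 0.43 R 0.0365 0.65 T 0.071 1.62 B 0.083 1.24
top0 0 L 0.0385 0.39 R 0.037 0.63 T 0.071 1.6 B 0.0835 1.22
top0 0.6 L 0.0385 0.35 R 0.0375 0.6 T 0.071 1.58 B 0.0835 1.19
top0 1.2 L 0.0385 0.29 R 0.038 0.56 T 0.071 1.55 B 0.0835 1.16
top3 -1 L 0.0385 0.35 R 0.037 0.57 T 0.071 0.77 B 0.083 1.94
top3 0 L 0.0385 0.34 R 0.0375 0.73 T 0.071 0.83 B 0.083 1.94
top3 0.6 L 0.038 0.3 R 0.038 0.83 T 0.0715 0.87 B 0.083 1.92
top3 1.2 L 0.038 0.27 R 0.0375 0.93 T 0.0715 0.9 B 0.083 1.89
```

Run:
```python
from ov import *
g=lambda z:onplane("top",np.array([222,145])+(np.array(z)+.5)/12-.5,zz)
for zz,names in((.010,[(147,73),(395,66),(148,710),(402,707)]),(.048,[(175,250),(372,252),(182,460),(377,460)]),(.03,[(271,250),(275,495)])):
    Q=np.array([g(n) for n in names]); print(zz,(Q*1e3).round(1)[:,:2].tolist(),"mean",(Q.mean(0)*1e3).round(1))
# dark/bright blob centroid in scaled image
im=cv2.imread("pics/top0.png")
P=cloud("top",np.load("top0.npy")); 
s=cv2.imread("pics/scene0.png"); S=8;o=np.array([212,178]); a=crop(s,212,178,70,62,S)
a=np.clip(a.astype(float)*1.5,0,255).astype(np.uint8)
for nx,ny,yd,col in((.572,.0243,0,(0,255,0)),):
    yw=np.radians(yd); c,sn=np.cos(yw),np.sin(yw)
    R=lambda x,y:(nx+c*x-sn*y, ny+sn*x+c*y)
    poly(a,"scene",rect(nx,ny,yw,.16,.07,.008),S,o,col); poly(a,"scene",rect(nx,ny,yw,.054,.024,.03),S,o,(0,0,255))
    for gx in(-.022,.022):
        x0,y0=R(gx,0); poly(a,"scene",rect(x0,y0,yw,.008,.031,.048),S,o,(255,255,0))
cv2.imwrite("pics/n2.png",a)
```

```text
0.01 [[641.7, 51.1], [642.5, -3.0], [501.6, 52.1], [501.6, -2.3]] mean [571.8  24.5  10. ]
0.048 [[594.0, 44.6], [593.0, 3.2], [549.1, 43.6], [548.6, 2.8]] mean [571.2  23.6  48. ]
0.03 [[597.6, 24.5], [544.5, 24.3]] mean [571.1  24.4  30. ]
```

View pics/n2.png

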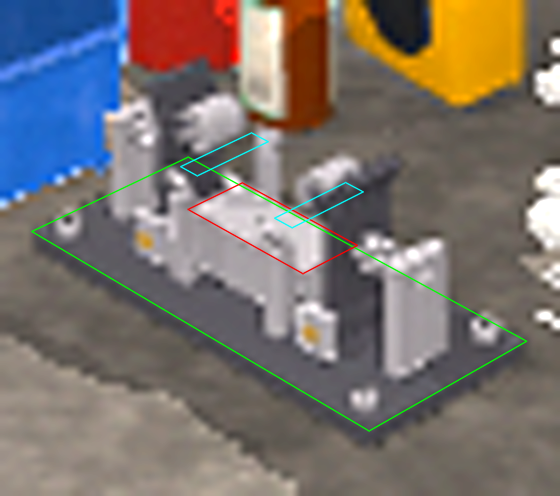

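send_rows --grip '[255, 255, 255, 255, 255]' --pt "-5 0 0" --pt "-30 0 0" --pt "-70 0 0" --pt "-110 0 0" --pt "-150 0 0" --twist '[0, 0, 0, 0, 0]'

```text
clock: 21.92
position: [0.4476, -0.324, 0.1567]
ee_rot: [0.005, 0.707, -0.005, 0.707]
ft_force: [-0.2, -1.4, -1.7]
grip_width: 0.302
```

```bash
python3 go.py .5715 .0243 .23 89.8;  python3 -c "
from held import run
run('scene','h13',0,0,-5.7,28,58,24,8,40)
"
```

```text
t 21.92 pos [ 0.4476 -0.324   0.1567] yaw_y 89.18 w 0.302 F [-0.2 -1.4 -1.7] -> off [-73.1 350.1 118.8] twist -0.62 j7 1.89
[ 0.4512 -0.3257  0.1649] 89.19 centre [ 0.4512 -0.3257] F [ 5.8 -2.6  6.3] w 0.305 t 21.9667
```

View pics/h13.png

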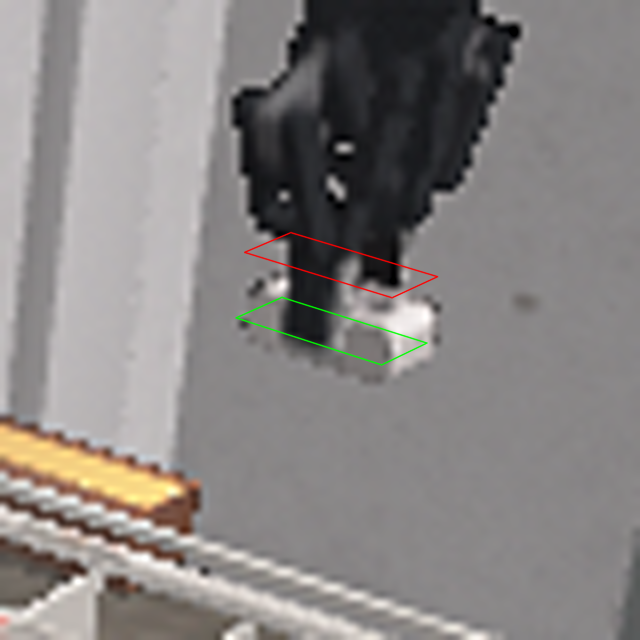

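send_rows --grip '[255, 255, 255, 255, 255]' --pt "-35 0 0" --pt "-70 15 5" --pt "-73 55 19" --pt "-73 95 32" --pt "-73 135 46" --twist '[-0.6, -0.6, -0.6, -0.6, -0.6]'

```text
clock: 22.38
position: [0.4956, -0.1909, 0.2287]
ee_rot: [0.002, 0.707, -0.003, 0.707]
ft_force: [2.2, 0.6, -2.1]
grip_width: 0.304
```

```bash
python3 go.py .5715 .0243 .23 89.8
```

```text
t 22.38 pos [ 0.4956 -0.1909  0.2287] yaw_y 89.65 w 0.304 F [ 2.2  0.6 -2.1] -> off [ -1.4 215.7  74.6] twist -0.15 j7 1.69
```

send_rows --grip '[255, 255, 255, 255, 255]' --pt "0 40 14" --pt "0 80 28" --pt "0 120 42" --pt "0 160 56" --pt "0 195 68" --twist '[0, 0, 0, 0, 0]'

```text
clock: 22.8
position: [0.5644, 0.0046, 0.228]
ee_rot: [0.001, 0.707, -0.002, 0.707]
ft_force: [0.8, 0.6, -1.9]
grip_width: 0.304
```

```bash
python3 go.py .5715 .0243 .14 89.8
```

```text
t 22.8 pos [0.5644 0.0046 0.228 ] yaw_y 89.74 w 0.304 F [ 0.8  0.6 -1.9] -> off [88.  19.8  7. ] twist -0.06 j7 1.25
```

send_rows --grip '[255, 255, 255, 255, 255]' --pt "15 15 5" --pt "35 15 5" --pt "55 15 5" --pt "75 15 5" --pt "88 15 5" --twist '[0, 0, 0, 0, 0]'

```text
clock: 23.22
position: [0.5684, 0.0174, 0.1379]
ee_rot: [0.001, 0.708, -0.002, 0.706]
ft_force: [-0.9, -0.1, -1.2]
grip_width: 0.302
```

send_rows --grip '[255, 255, 255, 255, 255]' --pt "5 0 0" --pt "10 0 0" --pt "15 0 0" --pt "20 0 0" --pt "20 0 0" --twist '[0, 0, 0, 0, 0]'

```text
clock: 23.63
position: [0.5693, 0.0173, 0.1196]
ee_rot: [0.002, 0.707, -0.002, 0.707]
ft_force: [0.3, -0.8, -0.7]
grip_width: 0.306
```

```bash
python3 go.py .5715 .0243 .10 89.8
```

```text
t 23.63 pos [0.5693 0.0173 0.1196] yaw_y 89.73 w 0.306 F [ 0.3 -0.8 -0.7] -> off [19.6  7.   2.2] twist -0.07 j7 1.15
```

send_rows --grip '[255, 255, 255, 255, 255]' --pt "5 7 2" --pt "12 7 2" --pt "18 7 2" --pt "18 7 2" --pt "18 7 2" --twist '[0, 0, 0, 0, 0]'

```text
clock: 24.05
position: [0.5711, 0.0244, 0.1015]
ee_rot: [0.002, 0.707, -0.002, 0.707]
ft_force: [-0.3, 1.0, -0.6]
grip_width: 0.303
```

```bash
python3 go.py .5715 .0243 .10 89.8; python3 -c "
from held import run
run('top','h14t',0,0,-5.7,28,58,24,12,24)
run('scene','h14s',0,0,-5.7,28,58,24,10,32)
"
```

```text
t 24.05 pos [0.5711 0.0244 0.1015] yaw_y 89.74 w 0.303 F [-0.3  1.  -0.6] -> off [ 1.5 -0.1  0.4] twist -0.06 j7 1.13
[0.5713 0.0244 0.1019] 89.74 centre [0.5713 0.0244] F [-0.2 -0.2 -0.6] w 0.307 t 24.1
[0.5715 0.0244 0.1021] 89.73 centre [0.5715 0.0244] F [-0.1 -0.1 -1. ] w 0.305 t 24.15
```

View pics/h14t.png

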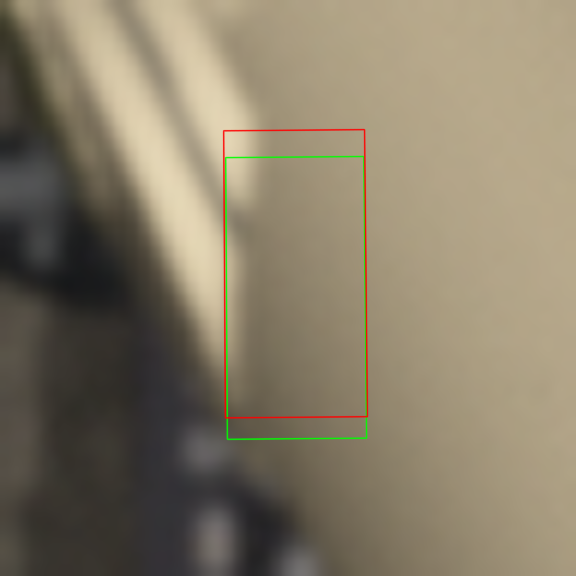

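View pics/h14s.png

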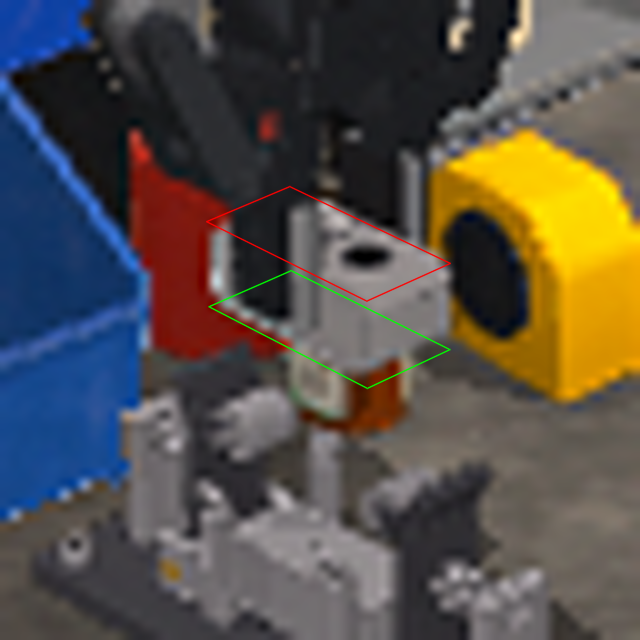

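send_rows --grip '[255, 255, 255, 255, 255]' --pt "8 0 0" --pt "16 0 0" --pt "24 0 0" --pt "30 0 0" --pt "30 0 0" --twist '[0, 0, 0, 0, 0]' --newtons 110

```text
clock: 24.57
position: [0.5704, 0.0243, 0.0702]
ee_rot: [0.002, 0.708, -0.002, 0.706]
ft_force: [-1.0, 0.3, -0.8]
grip_width: 0.298
```

```bash
python3 go.py .5715 .0243 .07 89.8; python3 -c "
from held import run
run('scene','h15s',0,0,-5.7,28,58,24,10,32)
"
```

```text
t 24.57 pos [0.5704 0.0243 0.0702] yaw_y 89.74 w 0.298 F [-1.   0.3 -0.8] -> off [0.2 0.  1.1] twist -0.06 j7 1.1
[0.5708 0.0244 0.071 ] 89.75 centre [0.5708 0.0244] F [-0.8 -0.7 -0.9] w 0.298 t 24.6167
```

View pics/h15s_c.png

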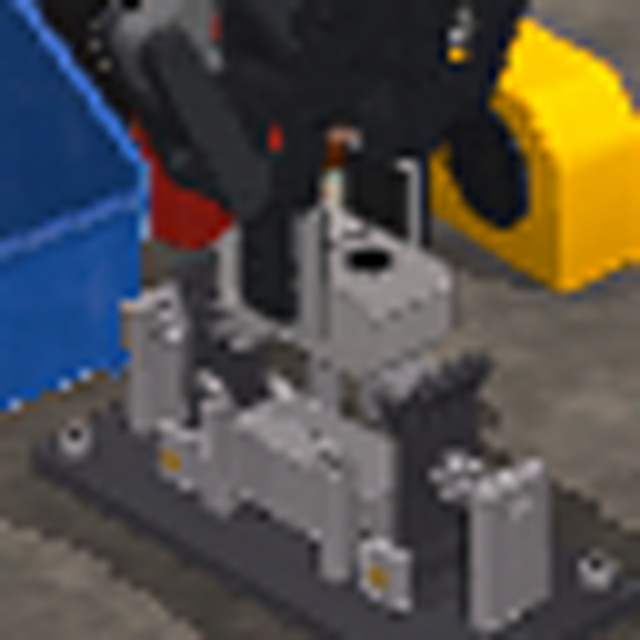

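send_rows --grip '[255, 255, 255, 255, 255]' --pt "2 0 0" --pt "4 0 0" --pt "6 0 0" --pt "8 0 0" --pt "10 0 0" --twist '[0, 0, 0, 0, 0]'

```text
clock: 25.03
position: [0.5734, 0.0246, 0.0642]
ee_rot: [0.002, 0.706, -0.002, 0.709]
ft_force: [-0.4, -1.1, 15.0]
grip_width: 0.301
```

```bash
python3 go.py .5715 .0243 .07 89.8; python3 -c "
from held import run
run('scene','h16s',0,0,-5.7,28,58,24,10,32)
"
```

```text
t 25.03 pos [0.5734 0.0246 0.0642] yaw_y 89.73 w 0.301 F [-0.4 -1.1 15. ] -> off [-5.9 -0.3 -1.8] twist -0.07 j7 1.1
[0.5731 0.0246 0.0637] 89.72 centre [0.5731 0.0246] F [-1.4 -1.3 11.3] w 0.299 t 25.0833
```

View pics/h16s_c.png

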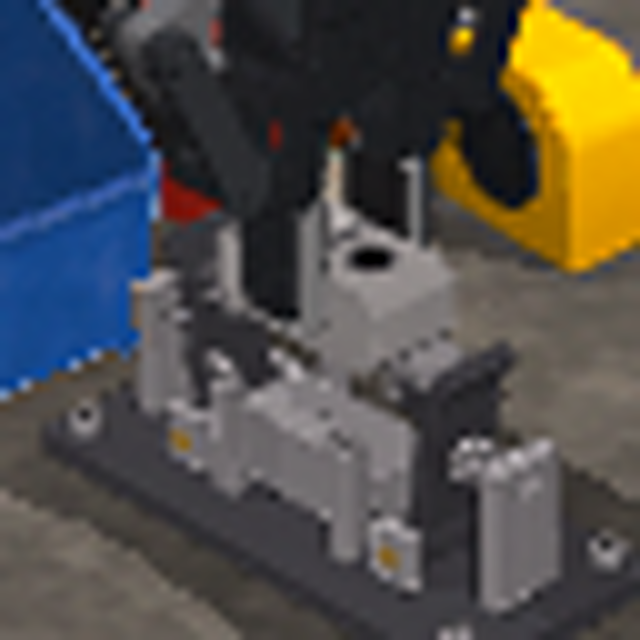

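send_rows --grip '[255, 255, 255, 255, 255]' --pt "3 0 -0.5" --pt "6 0 -0.5" --pt "9 0 -0.5" --pt "12 0 -0.5" --pt "15 0 -0.5" --twist '[0, 0, 0, 0, 0]'

```text
clock: 25.5
position: [0.571, 0.0246, 0.0467]
ee_rot: [0.002, 0.707, -0.002, 0.707]
ft_force: [1.3, 0.8, -0.3]
grip_width: 0.301
```

```bash
python3 go.py .5715 .0243 .0357 89.8; python3 -c "
from held import run
run('scene','h17s',0,0,-5.7,28,58,24,10,32)
"
```

```text
t 25.5 pos [0.571  0.0246 0.0467] yaw_y 89.74 w 0.301 F [ 1.3  0.8 -0.3] -> off [11.  -0.3  0.5] twist -0.06 j7 1.08
[0.5706 0.0245 0.0461] 89.74 centre [0.5706 0.0245] F [ 1.4  0.3 -1.4] w 0.298 t 25.55
```

View pics/h17s_c.png

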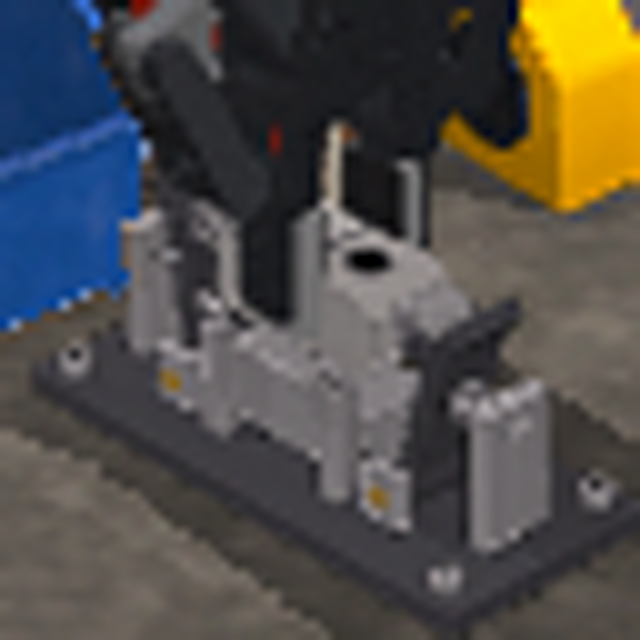

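Jaws are spread and the blank is sliding down between the guides. Next comes the final 10–11 mm.

send_rows --grip '[255, 255, 255, 255, 255]' --pt "2 0 0" --pt "4 0 0" --pt "6 0 0" --pt "8 0 0" --pt "9 0 0" --twist '[0, 0, 0, 0, 0]'

```text
clock: 25.97
position: [0.5701, 0.0245, 0.0369]
ee_rot: [0.002, 0.708, -0.001, 0.707]
ft_force: [1.6, 2.6, -8.9]
grip_width: 0.293
```

```bash
python3 go.py .5715 .0243 .0357 89.8
```

```text
t 25.97 pos [0.5701 0.0245 0.0369] yaw_y 89.75 w 0.293 F [ 1.6  2.6 -8.9] -> off [ 1.2 -0.2  1.4] twist -0.05 j7 1.08
```

send_rows --grip '[255, 255, 255, 255, 255]' --pt "1 0 0" --pt "2 0 0" --pt "2.5 0 0" --pt "2.5 0 0" --pt "2.5 0 0" --twist '[0, 0, 0, 0, 0]'

```text
clock: 26.38
position: [0.5706, 0.0245, 0.0359]
ee_rot: [0.001, 0.707, -0.002, 0.707]
ft_force: [-6.1, 0.5, 3.3]
grip_width: 0.297
```

```bash
python3 go.py .5715 .0243 .0357 89.8; python3 -c "
from held import run
run('scene','h18s',0,0,-5.7,28,58,24,10,32)
"
```

```text
t 26.38 pos [0.5706 0.0245 0.0359] yaw_y 89.75 w 0.297 F [-6.1  0.5  3.3] -> off [ 0.2 -0.2  0.9] twist -0.05 j7 1.07
[0.5706 0.0245 0.0359] 89.74 centre [0.5706 0.0245] F [-6.1  1.2  2.6] w 0.298 t 26.4333
```

View pics/h18s_c.png

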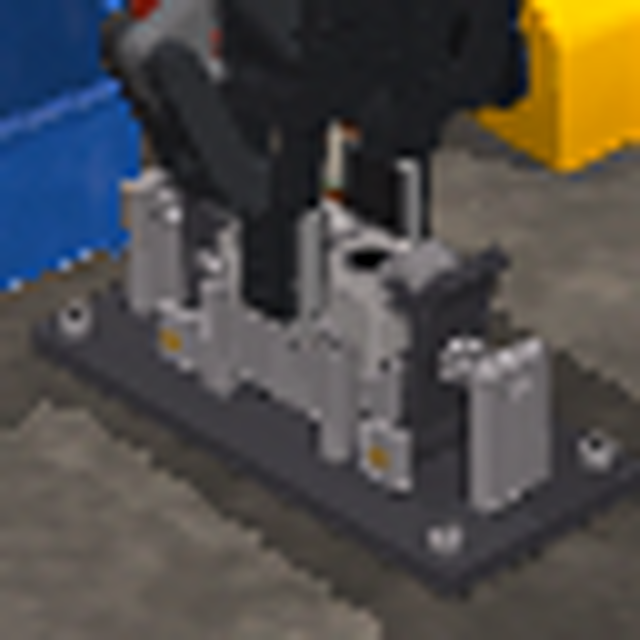

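send_rows --grip '[255, 255, 255, 255, 255]' --pt "1 0 0.5" --pt "2 0 0.5" --pt "3 0 0.5" --pt "3 0 0.5" --pt "3 0 0.5" --twist '[0, 0, 0, 0, 0]'

```text
clock: 26.85
position: [0.5707, 0.0245, 0.0357]
ee_rot: [0.001, 0.708, -0.003, 0.707]
ft_force: [-24.4, -3.5, 40.7]
grip_width: 0.296
```

```bash
python3 go.py .5715 .0243 .0357 89.8
```

```text
t 26.85 pos [0.5707 0.0245 0.0357] yaw_y 89.75 w 0.296 F [-24.4  -3.5  40.7] -> off [ 0.  -0.2  0.8] twist -0.05 j7 1.07
```

send_rows --grip '[255, 255, 255, 255, 255]' --pt "-2.5 0 -0.5" --pt "-2.5 0 -0.5" --pt "-2.5 0 -0.5" --pt "-2.5 0 -0.5" --pt "-2.5 0 -0.5" --twist '[0, 0, 0, 0, 0]'

```text
clock: 27.27
position: [0.5712, 0.0245, 0.0359]
ee_rot: [0.001, 0.707, -0.002, 0.707]
ft_force: [-6.2, 0.7, 10.6]
grip_width: 0.303
```

```bash
python3 go.py .5715 .0243 .0357 89.8
```

```text
t 27.27 pos [0.5712 0.0245 0.0359] yaw_y 89.74 w 0.303 F [-6.2  0.7 10.6] -> off [ 0.2 -0.2  0.3] twist -0.06 j7 1.07
```

send_rows --grip '[0, 0, 0, 0, 0]' --pt "0 0 0" --pt "0 0 0" --pt "0 0 0" --pt "0 0 0" --pt "0 0 0" --twist '[0, 0, 0, 0, 0]'

```text
clock: 27.68
position: [0.5711, 0.0243, 0.035]
ee_rot: [0.002, 0.707, -0.002, 0.707]
ft_force: [-0.5, -0.1, -0.4]
grip_width: 0.983
```

send_rows --grip '[0, 0, 0, 0, 0]' --pt "-5 0 0" --pt "-15 0 0" --pt "-30 0 0" --pt "-60 0 0" --pt "-95 0 0" --twist '[0, 0, 0, 0, 0]'

```text
clock: 28.1
position: [0.57, 0.0246, 0.1312]
ee_rot: [0.002, 0.708, -0.001, 0.706]
ft_force: [0.6, 0.2, -0.4]
grip_width: 1.001
```

send_rows --grip '[0, 0, 0, 0, 0]' --pt "-40 -20 -10" --pt "-80 -50 -20" --pt "-90 -90 -35" --pt "-90 -130 -50" --pt "-90 -170 -70" --twist '[0, 0, 0, 0, 0]'

```text
clock: 28.52
position: [0.5076, -0.1313, 0.2228]
ee_rot: [0.0, 0.706, -0.002, 0.709]
ft_force: [1.3, -0.3, -0.8]
grip_width: 0.997
```

```bash
python3 go.py .5715 .0243 .0357 89.8
python3 - <<'E'
from ov import *
for c in("scene","top"):
    im,d=viewer.camera(c); cv2.imwrite(f"pics/{c}9.png",im); np.save(f"{c}9.npy",d)
    r=viewer.spot_point("blank_centre",c); print(c,[(np.round(x["position"],1),x["score"],onplane(c,x["position"],.042).round(4)) for x in r[:2]])
im=cv2.imread("pics/scene9.png"); a=crop(im,205,170,80,75,8); poly(a,"scene",rect(.5712,.0245,0,.048,.028,.054),8,np.array([205,170]),(0,0,255)); cv2.imwrite("pics/e1.png",a)
t=cv2.imread("pics/top9.png"); a=crop(t,222,140,50,70,8); poly(a,"top",rect(.5712,.0245,0,.048,.028,.054),8,np.array([222,140]),(0,0,255)); cv2.imwrite("pics/e2.png",a)
P=cloud("top",np.load("top9.npy")); q=P.reshape(-1,3); m=(abs(q[:,0]-.571)<.016)&(abs(q[:,1]-.0245)<.009); print("top z",np.median(q[m,2]),m.sum())
X=box(.5727,-.285,np.radians(25),.066,.03,0,.018)
print(fit("top",t,lambda a:np.clip(brown(a),0,.25),[572,-285,25],.066,.03,0,.018,roiof("top",X,5)))
E
```

```text
t 28.52 pos [ 0.5076 -0.1313  0.2228] yaw_y 89.83 w 0.997 F [ 1.3 -0.3 -0.8] -> off [187.1 156.1  62.6] twist 0.03 j7 1.57
scene [(array([248.4, 202. ]), 0.57, array([0.5664, 0.0192, 0.042 ]))]
top [(array([241. , 172.8]), 0.77, array([0.5759, 0.0326, 0.042 ]))]
top z 0.052534366745637676 90
(array([ 578.79, -331.37,   52.38]), np.float64(0.007256672370818527))
```

View pics/e1.png

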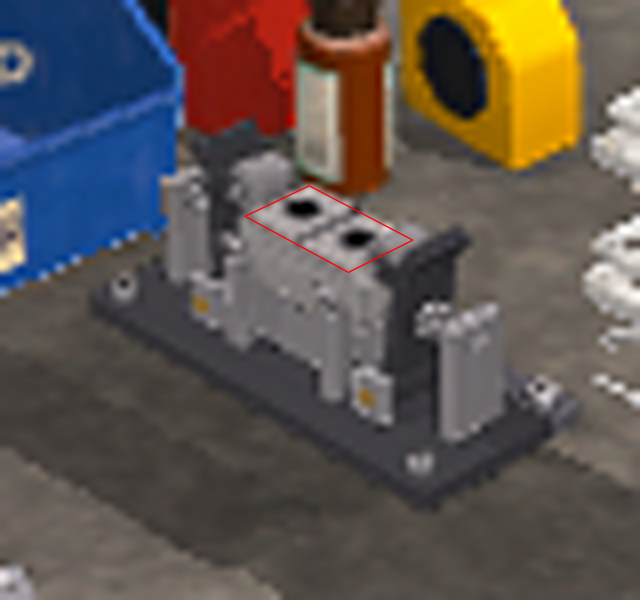

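View pics/e2.png

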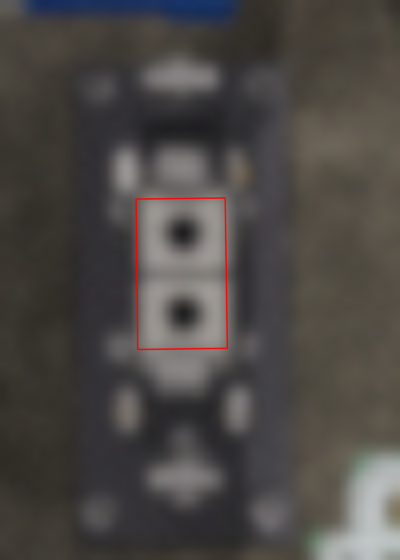

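View pics/top9.png

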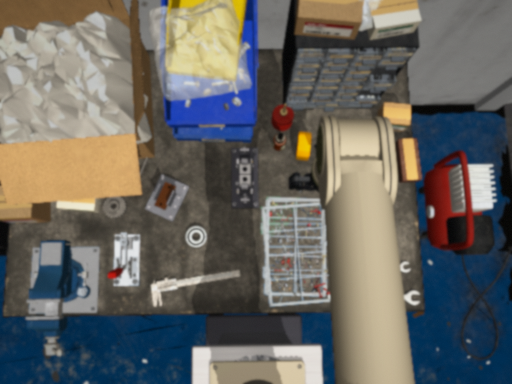

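send_rows --grip '[0, 0, 0, 0, 0]' --pt "-30 40 -10" --pt "-40 80 -20" --pt "-40 120 -30" --pt "-40 160 -40" --pt "-40 195 -50" --twist '[0, 0, 0, 0, 0]'

```text
clock: 29.13
position: [0.4581, 0.0661, 0.2606]
ee_rot: [0.0, 0.707, -0.001, 0.708]
ft_force: [-0.1, -0.3, 1.9]
grip_width: 1.003
```

send_rows --grip '[0, 0, 0, 0, 0]' --pt "0 0 0" --pt "0 0 0" --pt "0 0 0" --pt "0 0 0" --pt "0 0 0" --twist '[0, 0, 0, 0, 0]'

```text
clock: 29.55
position: [0.4591, 0.0614, 0.2596]
ee_rot: [0.002, 0.707, -0.002, 0.707]
ft_force: [0.2, -0.2, -0.5]
grip_width: 1.0
```

```bash
python3 go.py .5715 .0243 .0357 89.8
python3 - <<'E'
from ov import *
t,d=viewer.camera("top"); cv2.imwrite("pics/top10.png",t)
a=crop(t,325,135,80,80,5); b=crop(t,125,155,80,80,5); cv2.imwrite("pics/e3.png",np.hstack([b,a]))
X=box(.5727,-.285,np.radians(25),.066,.03,0,.018)
print(fit("top",t,lambda a:np.clip(brown(a),0,.25),[572,-285,25],.066,.03,0,.018,roiof("top",X,5)))
E
```

```text
t 29.55 pos [0.4591 0.0614 0.2596] yaw_y 89.68 w 1.0 F [ 0.2 -0.2 -0.5] -> off [223.9 -36.6 112.7] twist -0.12 j7 1.35
(array([ 572.86, -285.44,   24.19]), np.float64(0.15298333881677445))
```

View pics/e3.png

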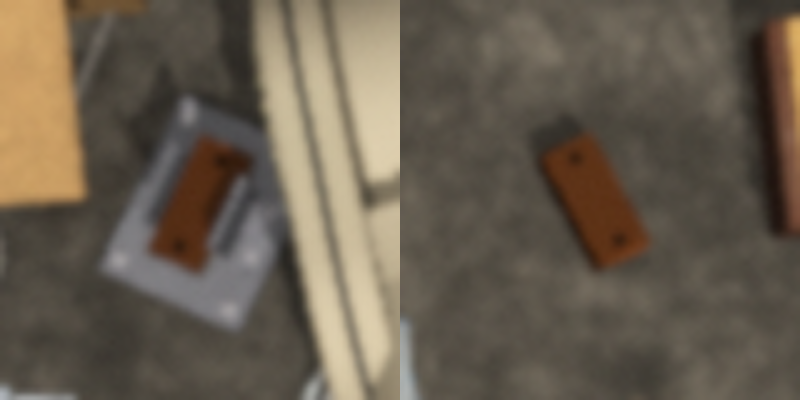

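Everything is in place: the pile is square, the lower spacer and blank are still in the rack, and the blank is home in the nest. I'm handing in.

```bash
python3 -c "
from workcell import manip
print(manip.hand_in())"
```

```text
the job is handed in; nothing more can be done
None
```

The blank is home in the nest with both rollers closed over its ends, and the job was handed in at about 29.6 s of the 70 s allowed.

**What I did:**
- I lifted the upper spacer off by its ends and laid it on the pile.
- I took the blank by its ends, set it flat on the bare patch of bench and let go.
- I took it again across its sides, pushed it straight down into the nest and let go once it was home.
- For both rack grasps the gripper was about 15 mm off-centre, because a flap of the carton hangs close to the rack. No contact with the flap showed in the force readings.

**Last checks:**
- **Nest:** the blank's top face measured about 52.5 mm above the bench in the depth image, against 54 mm expected. That is within the 2 mm calibration. The tool stopped at the height expected for a blank on the seat, and the pictures show both rollers over the end chamfers.
- **Pile:** three plates fit as one square block within about 0.5 mm and 0.5° of where the pile lay before. The lower spacer is still in the rack.
- **Arm:** it ended open and clear of everything, with about zero force.

**What disagreed or came close:**
- After the blank was home I pressed once more, and the wrist force peaked at 40.7 N up (about 47 N in all) through the gripped blank; I backed off at once. That is above 40 N, but the load went through the fingers and not the arm or gripper body. It stayed well under the 120 N wrist limit.
- The network's estimates of the blank's centre in the nest were 5 to 9 mm off the measured tool position. I relied on the picture overlays and the tool position instead.
- I could not read the jaw angles directly.

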